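Load the drying cabinet with washed labware

ROBOT

A 7-joint arm with a two-finger parallel gripper is mounted at the origin on the work surface. World frame = base frame: x ahead of the robot, y to its left, z up, the work surface at z = 0. Lengths are in m, angles in rad, forces in N, time in s.
With the tool pointing down it reaches from about 0.4 to 0.85 m from the base axis. Payload 4.5 kg.
Tool frame: the origin (TCP) lies midway between the tips of the shut fingers; the grasp point (between the pads) lies 19 mm behind it (tcp_to_grasp is the distance from the TCP to the grasp point, in m); x points along the fingers, z is the direction in which the jaws open and shut, and the axes are right-handed (so a half turn about x gives the same grasp; the last joint's range is limited). The gripper opens to 85 mm and grips with 20 to 120 N. Pads are 22 mm wide; open, the fingers measure 114 mm over their backs; the gripper's body (76 mm by 85 mm) begins 54 mm behind the grasp point. The pads swing forward as they close: fully open they stand 13 mm farther back than shut.
Start: joints at [1.379, 0.689, -0.195, 1.565, 0.157, 0.902, -0.215], TCP at [0.14, -0.609, 0.231] pointing down, gripper open.
Joint ranges: [-3.01, 3.01], [-0.46, 2.08], [-1.47, 1.51], [0.13, 2.56], [-1, 4.14], [0.04, 2.09], [-2.66, 2.66]. Speed limits (rad/s): [2.57, 2.57, 3.14, 3.14, 3.14, 3.14, 3.14].

INTERFACE

Orientations are given as a unit quaternion [x, y, z, w].
In Python, from workcell import state, camera, get_calibration, hand_in, silhouettes, tcp_to_grasp gives the robot as it stands.
- The arm moves only by the tool move_arm, never from a script. Its argument "deltas" is a list that holds one entry, the list of rows, each a list of 5 numbers: the shift along the tool's x, y, z in cm, then the turn about the tool's x in degrees, then the closure, from 0 (fully open) to 1 (shut). In form: [[[x, y, z, turn, jaw], ...]]. A call has 1 to 12 rows; each row shifts and turns the commanded pose from where the row before left it, along the tool's axes as they then stand; what a row does not reach is not made up. A row lasts 1/12 s, in which the tool goes at most 41.7 mm and 7.16 degrees, less where a joint would pass 70% of its speed; a pose out of reach is approached as far as the arm can. A call with a gripper value outside its range is refused whole. The fingers move at their own pace and stop on an object; "squeeze" is the grip in N (left out, the last holds). Time passes only in rows, so rows that do not move let the fingers close. It gives the time, the measured TCP pose, the force and the opening at its end, in the units of the state.
- state(): the state, without advancing time (a new reading comes with each control period).
- camera(name): name is "scene" or "top" or "wrist"; returns the picture (420x560x3 uint8, red, green, blue); there is no depth.
- get_calibration(name): a dict with "K" (3x3 intrinsics, pixels), "rvec" (rotation vector, rad) and "tvec" (3), from world to camera coordinates, as OpenCV has them; the wrist camera has in their place "mount" (4x4, takes a point from camera to tool coordinates, whose origin is the TCP and whose axes are the tool frame's). Camera axes: x right, y down, z forward; pixel columns grow to the right and rows downward; lengths in m; the calibration is good to about 2 mm. A picture is of the moment at which its call begins: read the wrist's pose just before it. get_calibration takes no time and is no camera call.
- hand_in(): hands the job in, once; it reports no verdict.
Trained networks look in the newest picture that a camera, given by its name, has taken for a name from the list of things; names that differ only in an ending like _2 or _b are one class to them, and where a whole thing is asked for, a point or a joint stands for the part that bears it (a point fixed in the world has none). Each returns a list of dicts, best first, with "p" (0 to 1); they miss things now and then, are a little off and sometimes report something else, mostly with a low value. They report only what shows in the picture. A call takes as long as a camera call. They do not tell look-alikes from the thing itself.
- silhouettes(name, camera): "pixels" (420x560 bool, what is visible of it) and "uv" ([column, row] in pixels, amid what is visible of it).
The state is a dict: "time_s": time; "joints": joint angles; "joint_velocities": joint speeds; "joint_efforts": joint torques, N m; "tool_pos": TCP position; "orientation": TCP orientation; "wrist_force": force on the tool from outside, world axes, zero at the start; "ft_torque": the same for the moment, N m; "width": finger opening in m.
Only numpy, scipy, OpenCV 4.12 (cv2) and the standard library are available. Lean on these libraries where they do the work, as an engineer would, in place of code of your own. Each camera call takes 0.05 s, during which the arm holds its last target.

TASK

Pull the drying cabinet's door down all the way open, put every washed scoop lying on the bench into the yellow tray and every tin into the white tray, then push the door back up until it is fully shut and, only then, press the green start button fully down and let go. Leave the clear cup and the white spoon that lie among the labware where they are.

Things in the scene. Friction and masses are not known exactly. Their poses are not given: they have to be found in the camera images.
- cabinet: white slant-front drying cabinet, 450 wide, 295 deep (mm), fixed. Origin on the bench under the tray bay's centre; -x its front, y its width. Front sill (x -106 to -94) 50 high; fan housing behind the bay 130 high, front face at x +100. Side rails at y +-219 slope from 50 high at the sill to 126 at the housing; ledges 45 high beside the trays. With the door open the trays are reached from straight above.
- door (a joint): bottom-hinged clear door, blue frame, 206 long, 430 wide, 6 thick (mm). 0 = shut: it slopes from the hinge up and back over the trays, 0.507 rad above level. Grows as its top edge is lifted and pulled over to the cabinet's front and down, to 2.1 rad (fully open), where it slopes outwards 0.535 rad above level. The stiff hinge (0.5 N m) holds it wherever left; moving it takes up to 5 N at the handle.
- door_handle (a point): middle of the door's black bar handle: round bar, 12 mm diameter, parallel to the hinge, straight run 70 mm long, 250 mm from the hinge axis in the plane of the door, 44 mm beyond the panel's edge (open gap between). It swings in an arc about door_hinge. Shut, it is 40 mm above the fan housing. It can be pinched from above at every door angle.
- door_hinge (a point): point on the hinge axis (along the cabinet's y) straight behind or below the handle's middle, 50 mm above the work surface, at the top of the front sill; same axes as the cabinet
- start (a joint): green sprung start button, pressed straight down; 0 = up, 0.006 m = fully down, which takes 5 N
- start_top (a point): centre of the top of the start button (28 mm across), on top of the fan housing, behind the trays
- tray_yellow: yellow tray for scoops, fixed in the cabinet, outside 150 (x) x 140 (y) x 30 mm high, walls and floor 4 mm. Origin at the centre of its underside, 15 mm above the work surface; axes as the cabinet's. The trays may be either way round.
- tray_white: white tray for tins, same size and frame as the yellow one
- scoop0_mid (a point): green plastic lab scoop, 105 mm long (x), 36 wide, 24 high, about 35 g, may be absent. Point at the middle of its length, 12 mm above its underside. Open bowl from x +8 to +52 mm; straight handle 12 mm wide from x -52 to +8 mm, its bar 2 to 12 mm above this point (gap below it). The bowl is the heavier part: best held by the handle near x -10 mm.
- scoop1_mid (a point): lime plastic lab scoop, 105 mm long (x), 36 wide, 24 high, about 35 g, may be absent. Point at the middle of its length, 12 mm above its underside. Open bowl from x +8 to +52 mm; straight handle 12 mm wide from x -52 to +8 mm, its bar 2 to 12 mm above this point (gap below it). The bowl is the heavier part: best held by the handle near x -10 mm.
- scoop2_mid (a point): teal plastic lab scoop, 105 mm long (x), 36 wide, 24 high, about 35 g, may be absent. Point at the middle of its length, 12 mm above its underside. Open bowl from x +8 to +52 mm; straight handle 12 mm wide from x -52 to +8 mm, its bar 2 to 12 mm above this point (gap below it). The bowl is the heavier part: best held by the handle near x -10 mm.
- tin0_mid (a point): flat round aluminium sample tin with closed lid, 44 mm diameter, 26 mm high, about 45 g, stands upright, may be absent. Point at its centre, z along its axis.
- tin1_mid (a point): flat round aluminium sample tin with closed lid, 44 mm diameter, 26 mm high, about 45 g, stands upright, may be absent. Point at its centre, z along its axis.
- tin2_mid (a point): flat round aluminium sample tin with closed lid, 44 mm diameter, 26 mm high, about 45 g, stands upright, may be absent. Point at its centre, z along its axis.
- beaker: clear plastic cup, 60 mm across, 75 mm high, among the labware; not part of the job; origin at its underside
- spoon: white plastic spoon, 160 mm long, lying near the labware; not part of the job; origin at its underside
Not all that is in view belongs to the job. What is shaped like the part that bears scoop1_mid but purple is not meant. Leave any blue look-alike of the part that bears tin0_mid alone.

How it is judged:
By the outcome, as a careful person would: the job done as asked, in the order asked, and still so for the second after the job is handed in, with the robot touching nothing.
Of scoop0, scoop1, scoop2, tin0, tin1, tin2 only 3 to 5 are there at a start; the rules pass over those that are not, and their reading is None.
At some moment in a run one of scoop0, scoop1, scoop2, tin0, tin1, tin2 may be knocked a few centimetres aside while the robot is not near it.
Once in a run the grip may slacken for a moment while it holds something.
It also fails if it takes over 210 s, if anything falls off the work surface, if the arm or the gripper's body presses on something with over 40 N, if the wrist force passes 120 N, or if a joint passes its speed limit or range.

## Working session

There is one attempt and no reset: what is moved stays moved. The work goes in short steps, Python scripts to look and compute and a tool call to move; the robot and the scene stay as the last step left them, time stands still between calls to the robot, and variables do not carry over. Pictures are saved under pics/ and viewed, and the job is handed in when it is done.

Besides the shell and the picture viewer there is one more tool, called after "Call:" by a JSON object that holds its "api" and its "payload". move_arm: Moves the arm, as the interface text tells. Its arguments: {"type":"object","properties":{"deltas":{"type":"array","items":{"type":"array","items":{"type":"array","items":{"type":"number"}}}},"squeeze":{"type":"number"}},"required":["deltas"]}

```bash
ls; mkdir -p pics; python3 - <<'E'
from workcell import *
import cv2
print(state())
print(tcp_to_grasp)
for n in ("scene","top","wrist"):
    im=camera(n); cv2.imwrite(f"pics/{n}0.png",im[:,:,::-1]); print(n,get_calibration(n))
E
```

```text
pics
{'time_s': 0.0, 'joints': array([ 1.37881007,  0.69000289, -0.19449895,  1.56637486,  0.15730993,
        0.90251359, -0.21510263]), 'joint_velocities': array([ 0.00065738, -0.00079922, -0.00184713,  0.00072692, -0.00076989,
        0.0009422 ,  0.00033219]), 'joint_efforts': array([-5.94732046e-04, -5.39612496e+01, -1.26656983e+00, -1.58541638e+01,
        9.14851465e-03,  9.46464686e-03, -1.02105929e-05]), 'tool_pos': array([ 0.1397079 , -0.60849635,  0.23046367]), 'orientation': array([ 0.44084303,  0.5537214 , -0.4400931 ,  0.55260121]), 'wrist_force': array([ 0.046057  ,  0.1071753 , -0.02520344]), 'ft_torque': array([-0.00745184, -0.0196459 , -0.01746126]), 'width': 0.08565604932079383}
0.0187
scene {'K': array([[493.74084704,   0.        , 268.80582106],
       [  0.        , 493.74084704, 207.48950281],
       [  0.        ,   0.        ,   1.        ]]), 'rvec': array([ 2.22421731,  1.01615205, -0.39498275]), 'tvec': array([-0.39233812, -0.22073052,  1.86329879])}
top {'K': array([[518.55283205,   0.        , 278.4641173 ],
       [  0.        , 518.55283205, 204.83912645],
       [  0.        ,   0.        ,   1.        ]]), 'rvec': array([ 2.1629044 , -2.05011668,  0.21615918]), 'tvec': array([0.00476808, 0.57905462, 1.31166966])}
wrist {'K': array([[348.98222541,   0.        , 279.81787995],
       [  0.        , 348.98222541, 214.34875321],
       [  0.        ,   0.        ,   1.        ]]), 'mount': array([[-1.07609141e-03, -2.97754098e-01,  9.54641995e-01,
        -1.42587638e-01],
       [-2.82270869e-04, -9.54642419e-01, -2.97754549e-01,
         7.68096882e-02],
       [ 9.99999381e-01, -5.89878737e-04,  9.43235196e-04,
        -5.88610066e-04],
       [ 0.00000000e+00,  0.00000000e+00,  0.00000000e+00,
         1.00000000e+00]])}
```

View pics/scene0.png

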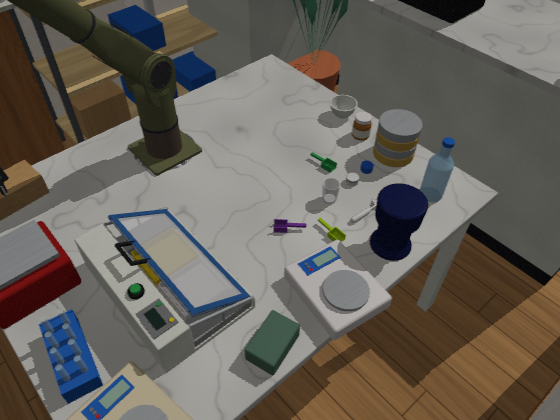

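View pics/top0.png

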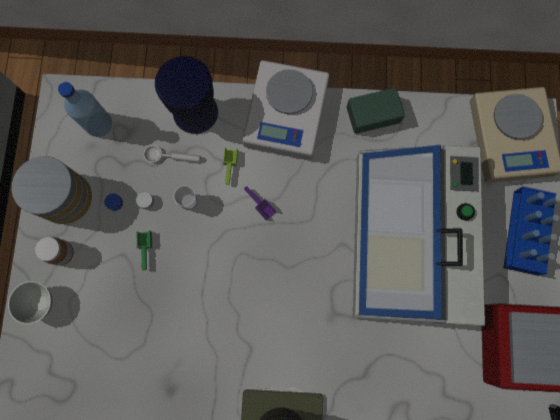

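View pics/wrist0.png

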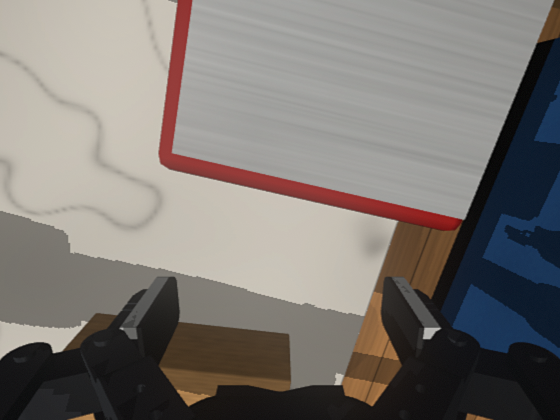

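```bash
cat > h.py <<'E'
import numpy as np, cv2
from workcell import *
from scipy.spatial.transform import Rotation as R
def cam(name,st=None):
    c=get_calibration(name)
    K=c["K"]
    if "mount" in c:
        st=st or state()
        T=np.eye(4);T[:3,:3]=R.from_quat(st["orientation"]).as_matrix();T[:3,3]=st["tool_pos"]
        T=T@c["mount"]; Rw=T[:3,:3].T; return K,Rw,-Rw@T[:3,3]
    Rw=cv2.Rodrigues(c["rvec"])[0]
    return K,Rw,np.array(c["tvec"])
def px2w(C,uv,z):
    K,Rw,t=C; d=Rw.T@np.linalg.inv(K)@np.array([uv[0],uv[1],1.]); o=-Rw.T@t
    return o+d*(z-o[2])/d[2]
def w2px(C,p):
    K,Rw,t=C; q=K@(Rw@np.array(p,float)+t); return q[:2]/q[2]
def save(im,fn): cv2.imwrite("pics/"+fn,im[:,:,::-1])
def shot(name):
    st=state(); C=cam(name,st); return camera(name),C
E
python3 - <<'E'
from h import *
im,C=shot("top")
c=im[130:290,0:330]; save(cv2.resize(c,None,fx=2.4,fy=2.4,interpolation=cv2.INTER_CUBIC),"topcrop.png")
print(w2px(C,[0,0,0]),w2px(C,[.5,0,0]),w2px(C,[.5,.4,0]))
for nm in ["scoop0_mid","tin0_mid","tray_yellow","tray_white","door_handle","start_top","beaker","spoon","door"]:
    for cn in ("top",):
        for r in silhouettes(nm,cn):
            p=r["pixels"]; ys,xs=np.nonzero(p)
            z=.012
            print(nm,cn,round(r["p"],2),np.round(r["uv"],1),p.sum(),(xs.min(),xs.max(),ys.min(),ys.max()),np.round(px2w(C,r["uv"],z),3), im[p].mean(0).round())
E
```

```text
[280.34912212 433.76141025] [290.02233001 238.10193134] [144.23125025 230.36608835]
scoop0_mid top 0.92 [145.6 242.8] 350 (np.int64(137), np.int64(151), np.int64(231), np.int64(269)) [0.465 0.389 0.012] [39. 71. 45.]
tin0_mid top 0.56 [113.5 201.7] 215 (np.int64(105), np.int64(122), np.int64(194), np.int64(209)) [0.573 0.49  0.012] [23. 33. 63.]
door_handle top 0.77 [402.4 236.8] 13833 (np.int64(359), np.int64(462), np.int64(144), np.int64(317)) [ 0.518 -0.304  0.012] [103. 109. 115.]
start_top top 0.45 [225.9 159.5] 287 (np.int64(224), np.int64(237), np.int64(148), np.int64(183)) [0.71  0.19  0.012] [79. 97. 41.]
beaker top 0.75 [186.2 196.7] 453 (np.int64(174), np.int64(197), np.int64(185), np.int64(209)) [0.598 0.291 0.012] [96. 96. 97.]
spoon top 0.68 [157.7 155.1] 470 (np.int64(144), np.int64(200), np.int64(145), np.int64(162)) [0.713 0.382 0.012] [116. 114. 114.]
door top 0.72 [404.3 237.7] 13993 (np.int64(358), np.int64(463), np.int64(144), np.int64(318)) [ 0.516 -0.309  0.012] [102. 108. 115.]
```

View pics/topcrop.png

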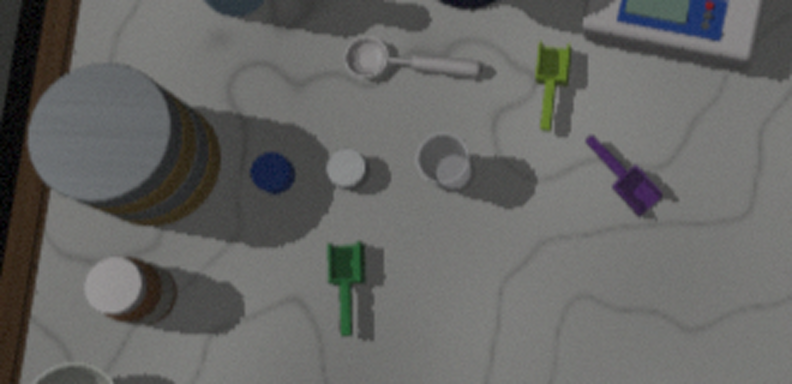

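```bash
python3 - <<'E'
from h import *
im,C=shot("top")
c=im[135:340,340:500]; save(cv2.resize(np.clip(c*1.6,0,255).astype(np.uint8),None,fx=2.9,fy=2.9,interpolation=cv2.INTER_CUBIC),"topcab.png")
im,C=shot("scene")
c=im[190:370,65:265]; save(cv2.resize(np.clip(c*1.6,0,255).astype(np.uint8),None,fx=3,fy=3,interpolation=cv2.INTER_CUBIC),"scenecab.png")
c=im[80:260,240:440]; save(cv2.resize(np.clip(c*1.6,0,255).astype(np.uint8),None,fx=3,fy=3,interpolation=cv2.INTER_CUBIC),"scenelab.png")
E
```

```text
(no output)
```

View pics/topcab.png

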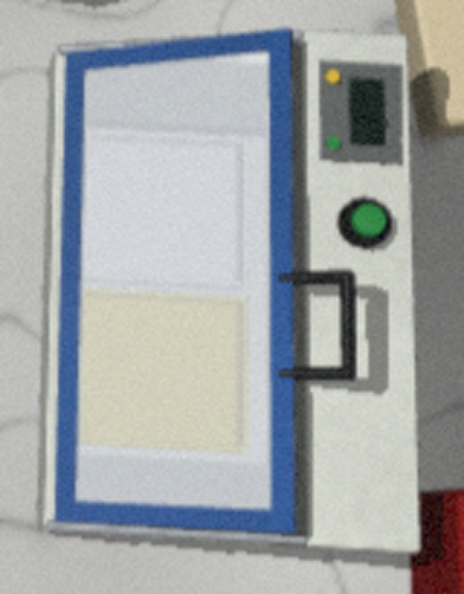

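View pics/scenecab.png

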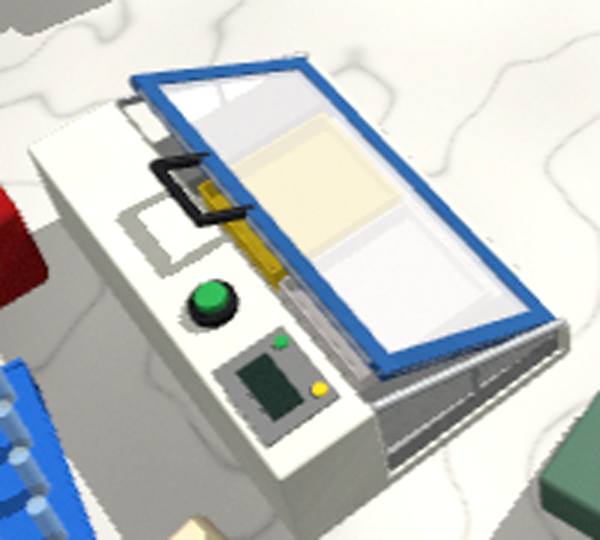

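View pics/scenelab.png

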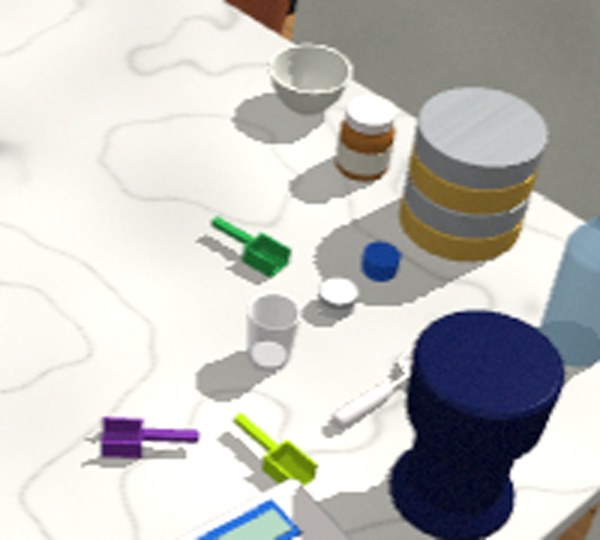

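```bash
cat > fit.py <<'E'
from h import *
from scipy.optimize import least_squares
a=.507
def dp(l,y): return [-.1+l*np.cos(a), y, .05+l*np.sin(a)]
T=lambda u,v:(340+u/2.9,135+v/2.9); S=lambda u,v:(65+u/3,190+v/3)
ob=[("top",dp(.206,.215),T(292,30)),("top",dp(.206,-.215),T(297,530)),("top",dp(0,.215),T(62,52)),("top",dp(0,-.215),T(55,522)),
("top",[.189,.225,.13],T(405,35)),("top",[.189,-.225,.13],T(418,550)),
("scene",dp(0,.215),S(555,320)),("scene",dp(0,-.215),S(305,60)),("scene",dp(.206,-.215),S(132,78)),("scene",dp(.206,.215),S(382,375)),
("scene",[.189,-.225,.13],S(30,150)),("scene",[.189,.225,.13],S(285,475))]
Cs={n:cam(n) for n in("top","scene")}
def w(p,q): c,s=np.cos(p[2]),np.sin(p[2]); return [p[0]+c*q[0]-s*q[1],p[1]+s*q[0]+c*q[1],q[2]]
f=lambda p:np.concatenate([w2px(Cs[n],w(p,q))-uv for n,q,uv in ob])
r=least_squares(f,[.52,-.3,-1.57],loss="soft_l1"); print(r.x); print(f(r.x).reshape(-1,2).round(1))
p=r.x; c,s=np.cos(p[2]),np.sin(p[2])
def inv(W): d=np.array(W[:2])-p[:2]; return np.round([c*d[0]+s*d[1],-s*d[0]+c*d[1]],4)
# handle centre, button
zh=.05+.25*np.sin(a)
for nm,cn,uv,z in [("handle a","top",T(349,275),zh+.006),("handle b","top",T(349,376),zh+.006),("button","top",T(370,220),.16),("button","scene",S(211,296),.16),
 ("hsc a","scene",S(160,166),zh+.006),("hsc b","scene",S(207,215),zh+.006)]:
    W=px2w(Cs[cn],uv,z); print(nm,cn,W.round(4),inv(W))
# tray edges
for nm,uv in [("white NE",T(240,140)),("white SW",T(83,285)),("yel NW",T(83,292)),("yel SE",T(245,450))]: print(nm,inv(px2w(Cs["top"],uv,.045)))
for nm,cn,uv in [("beaker","top",(186,198))]: print(px2w(Cs[cn],uv,.0))
E
python3 fit.py
```

```text
[ 0.52073792 -0.28369977 -1.5715571 ]
[[-1.5 -0.4]
 [-1.3  0.6]
 [ 0.6  0.5]
 [-0.5 -0.7]
 [-0.4 -1.1]
 [ 0.1  0.5]
 [ 0.6 -0.2]
 [-0.7 -0.6]
 [-0.9  0.7]
 [ 0.6  0.9]
 [-1.2 -1.9]
 [-1.2  1.2]]
handle a top [ 0.5153 -0.4037  0.1774] [ 0.12   -0.0053]
handle b top [ 0.4319 -0.402   0.1774] [ 0.1184 -0.0887]
button top [ 0.5665 -0.4283  0.16  ] [0.1445 0.0459]
button scene [ 0.5802 -0.4325  0.16  ] [0.1487 0.0596]
hsc a scene [ 0.4421 -0.3994  0.1774] [ 0.1157 -0.0786]
hsc b scene [ 0.5172 -0.3953  0.1774] [ 0.1116 -0.0035]
white NE [0.0666 0.1411]
white SW [-0.0771 -0.0035]
yel NW [-0.077 -0.01 ]
yel SE [ 0.0699 -0.1446]
[0.59676771 0.29394873 0.        ]
```

```bash
cat >> h.py <<'E'
def need(target,yaw_jaw=None,st=None):
    """tool-axis shift (cm) to bring TCP to world target"""
    st=st or state(); M=R.from_quat(st["orientation"]).as_matrix()
    return (M.T@(np.array(target)-st["tool_pos"])*100).round(2)
def axes(st=None):
    st=st or state(); return R.from_quat(st["orientation"]).as_matrix().round(3)
E
python3 - <<'E'
from h import *
st=state(); M=axes(); print(M, "jaw yaw deg",np.degrees(np.arctan2(M[1,2],M[0,2])))
print(need([.477,-.402,.30]))
E
```

```text
[[ 0.     0.975  0.224]
 [-0.     0.224 -0.975]
 [-1.    -0.     0.   ]] jaw yaw deg -77.0611893741231
[ -6.87  37.49 -12.65]
```

Call:
{"api": "move_arm", "payload": {"deltas": [[[-3,0,0,4.4,0],[-3,0,0,4.4,0],[-1,0,0,4.2,0],[0,3.7,-2.3,0,0],[0,3.8,-2.3,0,0],[0,3.8,-2.3,0,0],[0,3.7,-2.3,0,0],[0,3.7,-2.3,0,0],[0,3.8,-2.3,0,0],[0,3.8,-2.3,0,0],[0,3.7,-2.3,0,0],[0,3.7,-2.3,0,0]]]}}

```text
time_s: 1.75
tool_pos: [0.4612, -0.4119, 0.3015]
orientation: [-0.5, -0.5, 0.5, -0.5]
wrist_force: [-0.2, 0.1, -0.3]
width: 0.0852
```

```bash
python3 - <<'E'
from h import *
st=state();print(st["tool_pos"]); im,C=shot("wrist"); save(im,"w1.png"); np.save("w1C.npy",np.array(st["tool_pos"]))
zh=.05+.25*np.sin(.507)
for x in (.442,.477,.512): print(w2px(C,[x,-.402,zh]).round(0))
E
```

```text
[ 0.46119865 -0.41188258  0.30147304]
[268. 227.]
[268. 186.]
[267. 141.]
```

View pics/w1.png

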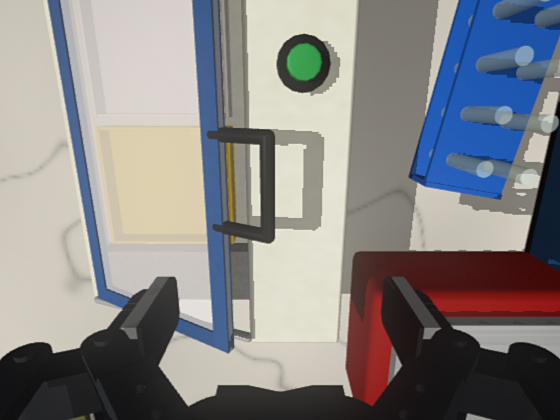

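Call:
{"api": "move_arm", "payload": {"deltas": [[[1,0.8,-0.5,0,0.6],[1,0.8,-0.5,0,0.6],[1,0,0,0,0.6],[1,0,0,0,0.6],[1,0,0,0,0.6],[1,0,0,0,0.6],[0,0,0,0,0.6],[0,0,0,0,0.6]]], "squeeze": 60}}

```text
time_s: 2.47
tool_pos: [0.4746, -0.4037, 0.2405]
orientation: [-0.5, -0.5, 0.501, -0.499]
wrist_force: [-0.4, 0.4, 0.3]
width: 0.034
```

```bash
python3 - <<'E'
from h import *
st=state();print(st["tool_pos"],st["width"]); im,C=shot("wrist"); save(im,"w2.png")
zh=.05+.25*np.sin(.507)
print(w2px(C,[.477,-.402,zh]).round(0),w2px(C,[.477,-.402,.15]).round(0)); print(need([.477,-.402,.1527]))
E
```

```text
[ 0.47464585 -0.40365483  0.24053022] 0.033976754741365786
[278. 227.] [278. 216.]
[ 8.86  0.17 -0.18]
```

View pics/w2.png

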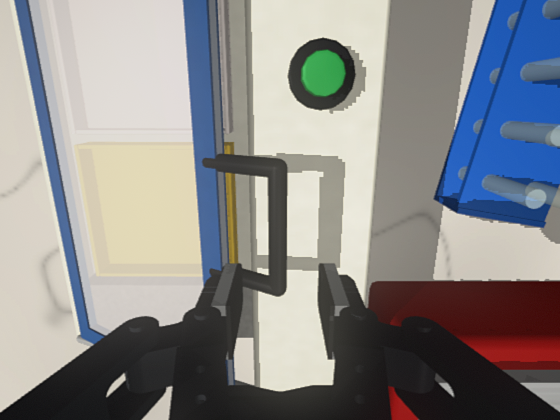

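Call:
{"api": "move_arm", "payload": {"deltas": [[[1.5,0.2,-0.2,0,0.6],[1.5,0,0,0,0.6],[1.5,0,0,0,0.6],[1.5,0,0,0,0.6],[1.0,0,0,0,0.6],[1.0,0,0,0,0.6],[0.5,0,0,0,0.6],[0.4,0,0,0,0.6],[0,0,0,0,0.6],[0,0,0,0,0.6]]]}}

```text
time_s: 3.35
tool_pos: [0.478, -0.4015, 0.1527]
orientation: [0.5, 0.499, -0.5, 0.5]
wrist_force: [0.3, -0.5, -0.2]
width: 0.0342
```

Call:
{"api": "move_arm", "payload": {"deltas": [[[0,0,0,0,1],[0,0,0,0,1],[0,0,0,0,1],[0,0,0,0,1],[0,0,0,0,1],[0,0,0,0,1]]]}}

```text
time_s: 3.85
tool_pos: [0.4781, -0.4022, 0.1529]
orientation: [-0.5, -0.499, 0.5, -0.5]
wrist_force: [0.5, -2.4, 2.2]
width: 0.0099
```

```bash
python3 - <<'E'
import numpy as np
f=.507+np.linspace(0,2.1,31)
y=-25*np.cos(f);z=25*np.sin(f)
Z=np.round(-(z-z[0]),1);Y=np.round(-(y-y[0]),1)
for i in range(30): print([round(float(Z[i+1]-Z[i]),1),0,round(float(Y[i+1]-Y[i]),1),0,1],end=", " if (i+1)%10 else "\n")
E
```

```text
[-1.5, 0, -0.9, 0, 1], [-1.4, 0, -1.0, 0, 1], [-1.4, 0, -1.1, 0, 1], [-1.3, 0, -1.2, 0, 1], [-1.2, 0, -1.3, 0, 1], [-1.1, 0, -1.3, 0, 1], [-1.0, 0, -1.5, 0, 1], [-0.9, 0, -1.5, 0, 1], [-0.7, 0, -1.5, 0, 1], [-0.7, 0, -1.7, 0, 1]
[-0.6, 0, -1.6, 0, 1], [-0.4, 0, -1.7, 0, 1], [-0.4, 0, -1.7, 0, 1], [-0.2, 0, -1.8, 0, 1], [-0.1, 0, -1.7, 0, 1], [0.1, 0, -1.8, 0, 1], [0.1, 0, -1.7, 0, 1], [0.3, 0, -1.7, 0, 1], [0.4, 0, -1.7, 0, 1], [0.5, 0, -1.7, 0, 1]
[0.7, 0, -1.6, 0, 1], [0.7, 0, -1.6, 0, 1], [0.9, 0, -1.5, 0, 1], [0.9, 0, -1.5, 0, 1], [1.1, 0, -1.4, 0, 1], [1.2, 0, -1.3, 0, 1], [1.2, 0, -1.2, 0, 1], [1.3, 0, -1.2, 0, 1], [1.4, 0, -1.0, 0, 1], [1.5, 0, -1.0, 0, 1]
```

Call:
{"api": "move_arm", "payload": {"deltas": [[[-1.5,0,-0.9,0,1],[-1.4,0,-1.0,0,1],[-1.4,0,-1.1,0,1],[-1.3,0,-1.2,0,1],[-1.2,0,-1.3,0,1],[-1.1,0,-1.3,0,1]]]}}

```text
time_s: 4.35
tool_pos: [0.4783, -0.3332, 0.2321]
orientation: [0.5, 0.499, -0.5, 0.5]
wrist_force: [3.4, -2.9, -6.1]
width: 0.0104
```

```bash
python3 - <<'E'
from h import *
print(state()["width"],state()["wrist_force"])
im,C=shot("scene"); save(im,"s3.png")
E
```

```text
0.010358435442715534 [ 3.37273163 -2.90701067 -6.13283672]
```

View pics/s3.png

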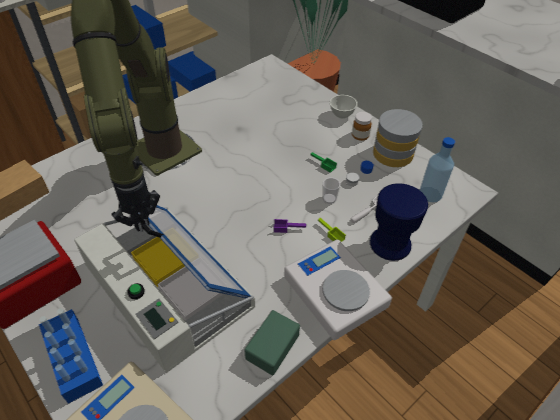

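The door is swinging open with the gripper (yellow tray now visible near (155,260)). Continuing the arc.

Call:
{"api": "move_arm", "payload": {"deltas": [[[-1.0,0,-1.5,0,1],[-0.9,0,-1.5,0,1],[-0.7,0,-1.5,0,1],[-0.7,0,-1.7,0,1],[-0.6,0,-1.6,0,1],[-0.4,0,-1.7,0,1],[-0.4,0,-1.7,0,1],[-0.2,0,-1.8,0,1],[-0.1,0,-1.7,0,1],[0.1,0,-1.8,0,1],[0.1,0,-1.7,0,1],[0.3,0,-1.7,0,1]]]}}

```text
time_s: 5.4
tool_pos: [0.4789, -0.1341, 0.2774]
orientation: [0.501, 0.498, -0.5, 0.501]
wrist_force: [0.5, -1.4, 9.2]
width: 0.0101
```

```bash
python3 - <<'E'
from h import *
p=state()["tool_pos"]; d=np.array([p[1]+.184,p[2]+.0187-.05]); print(p,np.linalg.norm(d),np.arctan2(d[1],-d[0]))
E
```

```text
[ 0.47889127 -0.13414539  0.27735237] 0.2510522845571216 1.7707078220719057
```

Call:
{"api": "move_arm", "payload": {"deltas": [[[0.4,0,-1.7,0,1],[0.5,0,-1.7,0,1],[0.7,0,-1.6,0,1],[0.7,0,-1.6,0,1],[0.9,0,-1.5,0,1],[0.9,0,-1.5,0,1],[1.1,0,-1.4,0,1],[1.2,0,-1.3,0,1],[1.2,0,-1.2,0,1],[1.3,0,-1.2,0,1]]]}}

```text
time_s: 6.23
tool_pos: [0.4793, 0.0124, 0.1872]
orientation: [0.501, 0.499, -0.5, 0.501]
wrist_force: [5.7, -7.7, -3.0]
width: 0.01
```

Call:
{"api": "move_arm", "payload": {"deltas": [[[1.4,0,-1.0,0,1],[1.5,0,-1.0,0,1],[0.3,0,-0.1,0,1],[0,0,0,0,1]]]}}

```text
time_s: 6.57
tool_pos: [0.48, 0.0298, 0.1578]
orientation: [-0.501, -0.496, 0.501, -0.501]
wrist_force: [0.1, -10.6, 23.7]
width: 0.0103
```

```bash
python3 - <<'E'
from h import *
p=state()["tool_pos"]; d=np.array([p[1]+.184,p[2]+.0187-.05]); print(p,np.linalg.norm(d),np.arctan2(d[1],-d[0])-.507, state()["wrist_force"])
E
```

```text
[0.4799898  0.02984268 0.15777552] 0.24844465954255365 2.100489641705401 [  0.13037329 -10.58037028  23.6913165 ]
```

Call:
{"api": "move_arm", "payload": {"deltas": [[[-0.3,0,0.1,0,1],[0,0,0,0,0.6],[0,0,0,0,0.6],[0,0,0,0,0.6],[0,0,0,0,0.6],[-1,0,0,0,0.6],[-2,0,0,0,0.6],[-3,0,0,0,0.6],[-3,0,0,0,0.6],[-3,0,0,0,0.6],[-2,0,0,0,0.6],[0,0,0,0,0.6]]]}}

```text
time_s: 7.57
tool_pos: [0.4801, 0.0338, 0.302]
orientation: [0.502, 0.499, -0.498, 0.501]
wrist_force: [0.9, 0.8, -0.2]
width: 0.0342
```

```bash
python3 - <<'E'
from h import *
im,C=shot("scene"); save(im,"s4.png"); im,C=shot("top"); save(im,"t4.png")
a=.507+2.1
import numpy as np
for y in (-.215,.215):
  for l in (0,.206): print(w2px(C,[.5207+y,-.184-l*np.cos(a),.05+l*np.sin(a)]).round(1))
E
```

```text
[358.7 314.3]
[290.2 310.1]
[362.  153.5]
[298.5 137.2]
```

View pics/s4.png

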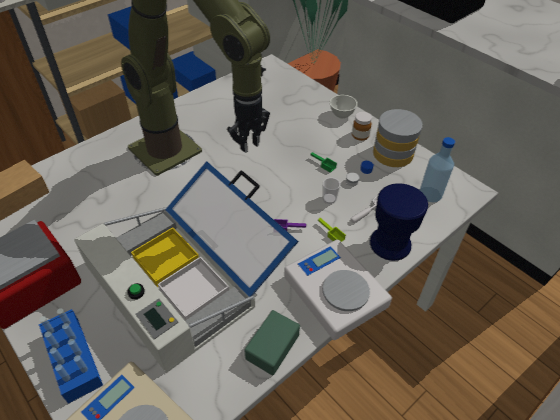

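View pics/t4.png

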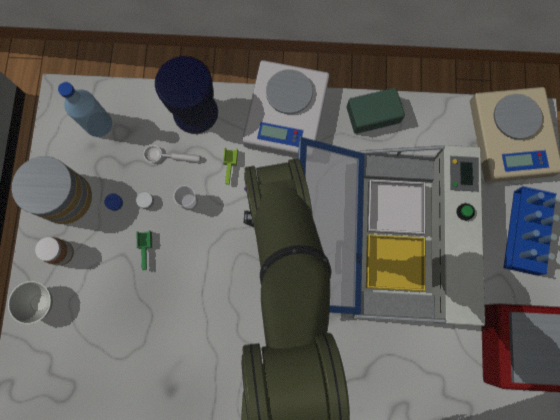

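```bash
python3 - <<'E'
from h import *
im,C=shot("top")
c=im[140:330,355:490]; save(cv2.resize(np.clip(c*1.3,0,255).astype(np.uint8),None,fx=3,fy=3,interpolation=cv2.INTER_CUBIC),"traycrop.png")
for nm,uv,z in [("green",(145,250),.018),("lime",(230.5,165.5),.018),("tin",(145,200),.026),("blue",(114,202),.026)]: print(nm,px2w(C,uv,z).round(3))
print(need([.44,.39,.25]))
E
```

```text
green [0.444 0.387 0.018]
lime [0.692 0.175 0.018]
tin [0.58  0.4   0.026]
blue [0.57  0.484 0.026]
[  4.77  -3.73 -35.69]
```

View pics/traycrop.png

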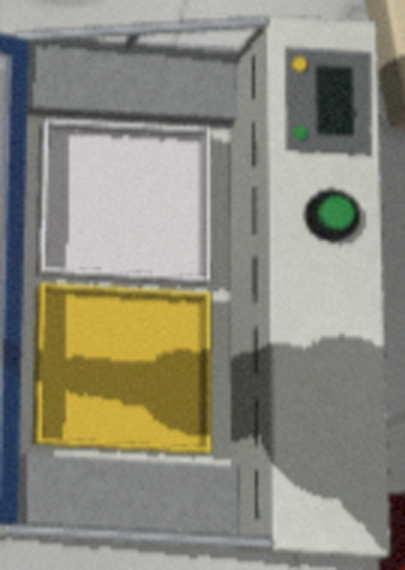

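```bash
python3 - <<'E'
from h import *
C=cam("top")
for n,c in [("white",[(42,120),(210,127),(210,279),(42,272)]),("yellow",[(40,283),(211,292),(211,452),(35,445)])]:
    P=np.array([px2w(C,(355+u/3,140+v/3),.045) for u,v in c]); print(n,P[:,:2].round(3).tolist(),P.mean(0).round(4))
E
```

```text
white [[0.663, -0.205], [0.665, -0.356], [0.526, -0.356], [0.524, -0.207]] [ 0.5946 -0.2812  0.045 ]
yellow [[0.514, -0.206], [0.514, -0.357], [0.375, -0.356], [0.373, -0.204]] [ 0.4442 -0.2805  0.045 ]
```

Call:
{"api": "move_arm", "payload": {"deltas": [[[0,-0.4,-3.3,0,0.6],[0,-0.4,-3.3,0,0.6],[0,-0.4,-3.3,0,0.6],[0,-0.4,-3.3,0,0.6],[0,-0.4,-3.3,0,0.6],[0.5,-0.4,-3.3,0,0.6],[1,-0.3,-3.2,0,0.6],[1,-0.3,-3.2,0,0.6],[1,-0.4,-3.2,0,0.6],[1,-0.4,-3.2,0,0.6],[0.5,0,-3.1,0,0.6],[0,0,0,0,0.6]]]}}

```text
time_s: 8.72
tool_pos: [0.4362, 0.3971, 0.2448]
orientation: [0.497, 0.504, -0.499, 0.5]
wrist_force: [-0.6, 0.1, -0.1]
width: 0.0344
```

```bash
python3 - <<'E'
from h import *
st=state();print(st["tool_pos"],st["width"]); im,C=shot("wrist"); save(im,"w5.png")
for r in silhouettes("scoop0_mid","wrist"):
    print(r["p"],r["uv"],r["pixels"].sum(),px2w(C,r["uv"],.018).round(4),im[r["pixels"]].mean(0).round())
for r in silhouettes("tin0_mid","wrist"):
    print(r["p"],r["uv"],r["pixels"].sum(),px2w(C,r["uv"],.026).round(4),im[r["pixels"]].mean(0).round())
E
```

```text
[0.43623983 0.39712162 0.24484488] 0.034382709618441816
0.74 [285.2, 150.3] 2273 [0.467  0.3927 0.018 ] [ 63. 119.  69.]
0.73 [184.4, 35.1] 2218 [0.5738 0.4883 0.026 ] [35. 52. 94.]
0.65 [277.0, 25.8] 2157 [0.5823 0.4019 0.026 ] [188. 185. 178.]
```

View pics/w5.png

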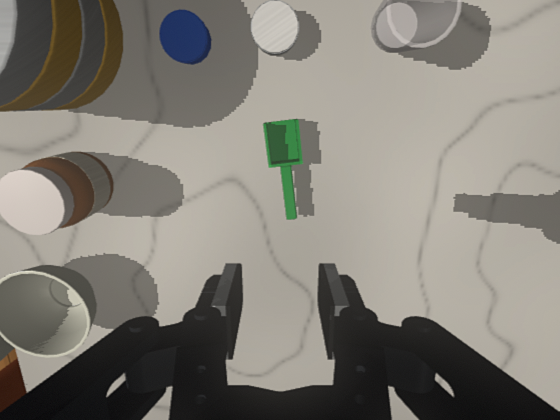

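```bash
cat >> h.py <<'E'
def scoop(C,bowl,end,z=.024):
    a=px2w(C,bowl,z);b=px2w(C,end,z);d=a-b;L=np.linalg.norm(d);d/=L
    m=(a+b)/2; g=m-.010*d
    # jaw yaw wants perpendicular to d
    print("len",L.round(4),"mid",m.round(4),"yaw",np.degrees(np.arctan2(d[1],d[0])).round(1),"grip",g.round(4)); return g
E
python3 - <<'E'
from h import *
C=cam("wrist"); g=scoop(C,(282,121),(292,218))
print(need([g[0],g[1],.10]))
E
```

```text
len 0.1038 mid [0.4493 0.3806 0.024 ] yaw 6.2 grip [0.4394 0.3795 0.024 ]
[1.465e+01 1.000e-02 8.800e-01]
```

```bash
python3 - <<'E'
from h import *
print(axes())
im,C=shot("wrist")
c=im[90:240,220:360]; save(cv2.resize(c,None,fx=4,fy=4,interpolation=cv2.INTER_CUBIC),"w5c.png")
im,C=shot("top")
c=im[180:290,90:210]; save(cv2.resize(np.clip(c*1.5,0,255).astype(np.uint8),None,fx=5,fy=5,interpolation=cv2.INTER_CUBIC),"t5c.png")
E
```

```text
[[-0.003  1.    -0.   ]
 [-0.003 -0.    -1.   ]
 [-1.    -0.003  0.003]]
```

View pics/w5c.png

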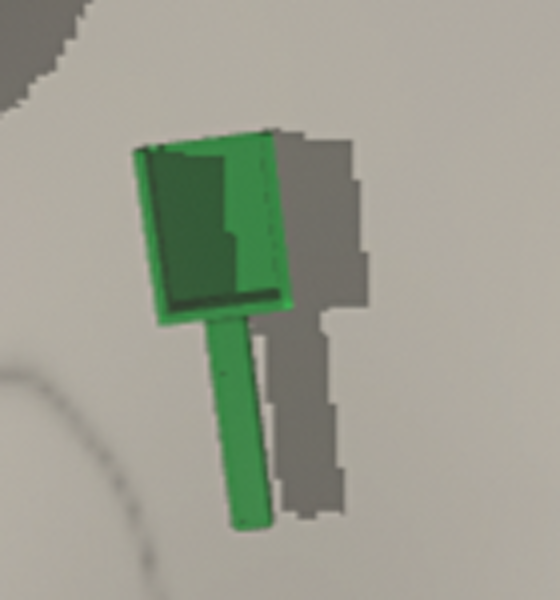

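View pics/t5c.png

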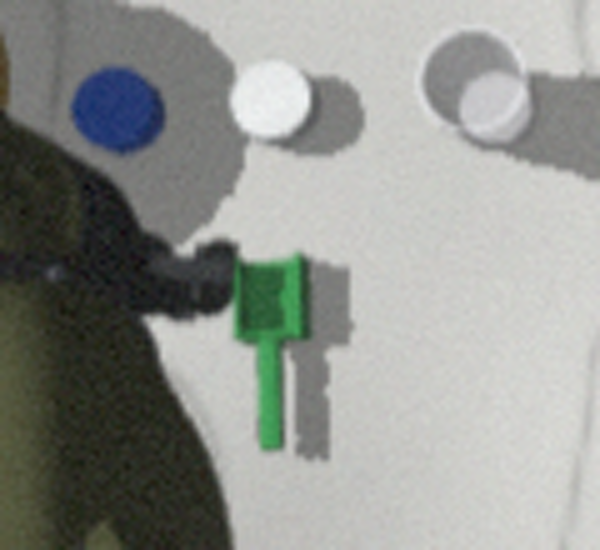

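```bash
python3 - <<'E'
from h import *
C=cam("wrist"); st=state(); print(st["tool_pos"],np.abs(st["joint_velocities"]).max())
g=scoop(C,(220+206/4,90+140/4),(220+252/4,90+526/4))
print(need([g[0],g[1],.10]))
C=cam("top"); scoop(C,(90+270/5,180+258/5),(90+271/5,180+448/5))
E
```

```text
[0.44077049 0.3878361  0.24753094] 0.01355560886433919
len 0.1042 mid [0.4466 0.3901 0.024 ] yaw 6.4 grip [0.4367 0.389  0.024 ]
[14.75 -0.4  -0.15]
len 0.1021 mid [0.4423 0.388  0.024 ] yaw 6.5 grip [0.4324 0.3869 0.024 ]
```

Call:
{"api": "move_arm", "payload": {"deltas": [[[2.5,-0.5,0,-3.2,0.6],[2.5,0,0,-3.2,0.6],[2.5,0,0,0,0.6],[2.5,0,0,0,0.6],[2.5,0,0,0,0.6],[2,0,0,0,0.6],[0,0,0,0,0.6],[0,0,0,0,0.6],[0,0,0,0,0.6]]]}}

```text
time_s: 9.72
tool_pos: [0.4365, 0.3896, 0.1045]
orientation: [0.473, 0.526, -0.471, 0.527]
wrist_force: [-0.3, 0.4, 0.3]
width: 0.0347
```

```bash
python3 - <<'E'
from h import *
st=state();print(st["tool_pos"],np.abs(st["joint_velocities"]).max()); im,C=shot("wrist"); save(im,"w6.png")
g=[.4355,.388]
print(w2px(C,[g[0],g[1],.02]), need([g[0],g[1],.006]))
E
```

```text
[0.43654861 0.38964635 0.1045319 ] 0.01560031927435588
[282.78104886 224.45912371] [ 9.89 -0.16  0.21]
```

View pics/w6.png

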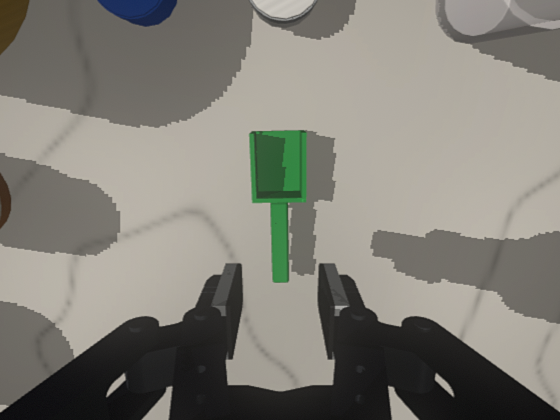

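```bash
python3 - <<'E'
from h import *
C=cam("wrist"); g=scoop(C,(278,130.5),(280.5,282)); print(need([g[0],g[1],.006]))
E
```

```text
len 0.1053 mid [0.4459 0.392  0.024 ] yaw 7.2 grip [0.436  0.3908 0.024 ]
[ 9.89 -0.08 -0.06]
```

Call:
{"api": "move_arm", "payload": {"deltas": [[[2,0,0,0,0.6],[2,0,0,0,0.6],[2,0,0,0,0.6],[1.5,0,0,0,0.6],[1.2,0,0,0,0.6],[0.8,0,0,0,0.6],[0.4,0,0,0,0.6],[0,0,0,0,0.6],[0,0,0,0,1],[0,0,0,0,1],[0,0,0,0,1],[0,0,0,0,1]]], "squeeze": 40}}

```text
time_s: 10.77
tool_pos: [0.4361, 0.3903, 0.0051]
orientation: [0.472, 0.527, -0.471, 0.527]
wrist_force: [-0.0, 0.0, 4.7]
width: 0.0113
```

Call:
{"api": "move_arm", "payload": {"deltas": [[[0,0,0,0,1],[0,0,0,0,1],[-1,0,0,0,1],[-2,0,0,0,1],[-2.5,0,0,0,1],[-2.5,0,0,0,1],[-2,0,0,0,1],[0,0,0,0,1]]]}}

```text
time_s: 11.43
tool_pos: [0.4375, 0.3916, 0.1086]
orientation: [0.474, 0.527, -0.469, 0.527]
wrist_force: [0.3, 0.4, -0.8]
width: 0.0112
```

```bash
python3 - <<'E'
from h import *
st=state();print(st["tool_pos"],st["width"]); im,C=shot("wrist"); save(im,"w7.png")
E
```

```text
[0.43746535 0.39160555 0.10863817] 0.01116621016500264
```

View pics/w7.png

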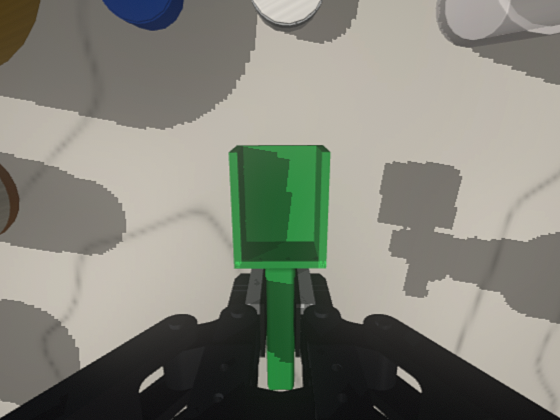

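Call:
{"api": "move_arm", "payload": {"deltas": [[[-3,0,0,0,1],[-3.3,1,1,0,1],[-3.3,1,2,3.5,1],[-3.3,1,2.5,3.5,1],[-3,1,3,0,1],[0,1,3.2,0,1],[0,0,3.3,0,1],[0,0,3.3,0,1],[0,0,3.3,0,1],[0,0,3.3,0,1],[0,0,3.3,0,1],[0,0,3.3,0,1]]]}}

```text
time_s: 12.48
tool_pos: [0.4852, 0.0776, 0.2603]
orientation: [-0.502, -0.498, 0.504, -0.497]
wrist_force: [0.6, -0.8, 0.3]
width: 0.0112
```

Call:
{"api": "move_arm", "payload": {"deltas": [[[0,0,3.3,0,1],[0,0,3.3,0,1],[0,0,3.3,0,1],[0,0,3.3,0,1],[0,0,3.3,0,1],[0,0,3.3,0,1],[0,0,3.3,0,1],[0,-1,3.3,0,1],[0,-1,3.3,0,1],[0,-1,3,0,1],[0,-1,2,0,1],[0,0,0,0,1]]]}}

```text
time_s: 13.48
tool_pos: [0.438, -0.2729, 0.26]
orientation: [-0.503, -0.495, 0.507, -0.494]
wrist_force: [-0.5, 0.9, -0.2]
width: 0.0108
```

```bash
python3 - <<'E'
from h import *
st=state();print(st["tool_pos"],st["width"],np.abs(st["joint_velocities"]).max());M=axes();print("jaw yaw",np.degrees(np.arctan2(M[1,2],M[0,2]))); im,C=shot("wrist"); save(im,"w8.png")
print(need([.434,-.3085,.12]))
im,C=shot("top"); c=im[130:340,230:500]; save(cv2.resize(c,None,fx=2.5,fy=2.5),"t8.png")
E
```

```text
[ 0.43796886 -0.27286984  0.2599989 ] 0.010791649619795509 0.06426655454300613
jaw yaw -91.20303454448899
[14.01 -0.46  3.88]
```

View pics/w8.png

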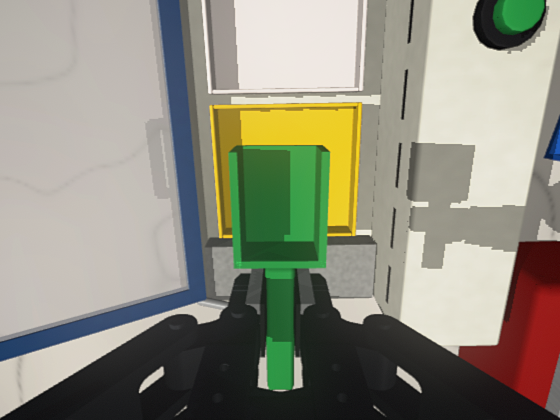

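View pics/t8.png

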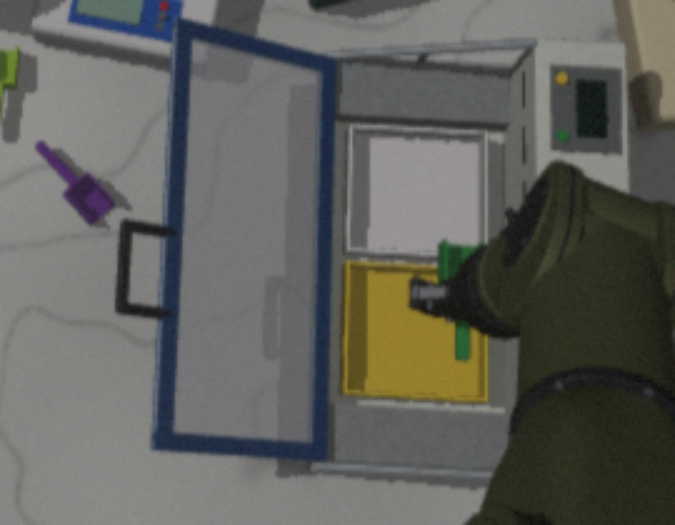

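```bash
python3 - <<'E'
from h import *
st=state();C=cam("wrist");print(st["tool_pos"])
P=np.array([px2w(C,uv,.045) for uv in [(211,106),(360,102),(357,234),(219,237)]]);print(P.round(3),P.mean(0)); print(need([.434,-.3085,.12]))
E
```

```text
[ 0.4410711  -0.26762347  0.26027994]
[[ 0.518 -0.201  0.045]
 [ 0.519 -0.346  0.045]
 [ 0.382 -0.351  0.045]
 [ 0.381 -0.199  0.045]] [ 0.44999896 -0.27430217  0.045     ]
[14.03 -0.62  4.11]
```

Call:
{"api": "move_arm", "payload": {"deltas": [[[1,-0.3,2,-1,1],[2,-0.3,2,0,1],[2.5,0,0,0,1],[2.5,0,0,0,1],[2.5,0,0,0,1],[2,0,0,0,1],[1.5,0,0,0,1],[0,0,0,0,1],[0,0,0,0,1],[0,0,0,0,1]]]}}

```text
time_s: 14.42
tool_pos: [0.4371, -0.3065, 0.1219]
orientation: [0.498, 0.502, -0.498, 0.502]
wrist_force: [0.1, -0.0, 0.3]
width: 0.0108
```

```bash
python3 - <<'E'
from h import *
st=state();print(st["tool_pos"],st["width"],np.abs(st["joint_velocities"]).max());M=axes();print("jaw yaw",np.degrees(np.arctan2(M[1,2],M[0,2]))); im,C=shot("wrist"); save(im,"w9.png")
print(need([.434,-.3085,.030]))
E
```

```text
[ 0.43710018 -0.30646123  0.12187762] 0.01077739156303136 0.016026247448259937
jaw yaw -89.59893609403329
[ 9.22 -0.34  0.16]
```

View pics/w9.png

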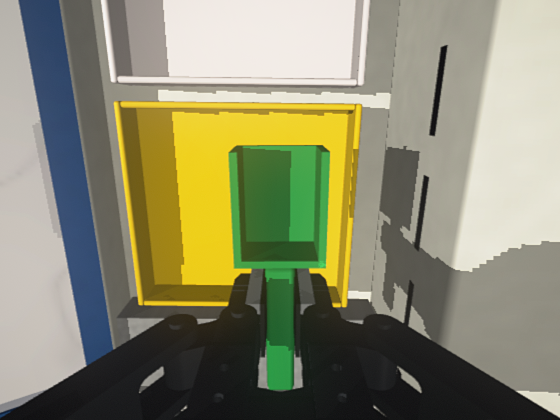

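Call:
{"api": "move_arm", "payload": {"deltas": [[[2,-0.3,0.1,0,1],[2,0,0,0,1],[2,0,0,0,1],[1.5,0,0,0,1],[1,0,0,0,1],[0.6,0,0,0,1],[0.4,0,0,0,1],[0,0,0,0,1],[0,0,0,0,1]]]}}

```text
time_s: 15.22
tool_pos: [0.4336, -0.3084, 0.0269]
orientation: [0.499, 0.501, -0.498, 0.502]
wrist_force: [-0.5, 0.0, -0.6]
width: 0.0108
```

Call:
{"api": "move_arm", "payload": {"deltas": [[[0,0,0,0,0.72],[0,0,0,0,0.72],[0,0,0,0,0.72],[-0.7,0,0,0,0.72],[-1.5,0,0,0,0.72],[-2.5,0,0,0,0.7],[-3,0,0,0,0.6],[-3,0,0,0,0.6],[-3.3,0,0,0,0.6],[-3.3,0,0,0,0.6],[-3.3,0,0,0,0.6],[-3.3,0,0,0,0.6]]]}}

```text
time_s: 16.22
tool_pos: [0.4326, -0.3079, 0.2677]
orientation: [0.499, 0.501, -0.499, 0.502]
wrist_force: [1.0, -0.5, 0.5]
width: 0.0342
```

```bash
python3 - <<'E'
from h import *
st=state();print(st["tool_pos"],st["width"]); im,C=shot("wrist"); save(im,"w10.png")
im,C=shot("top"); save(im,"t10.png")
E
```

```text
[ 0.43256868 -0.30785648  0.26767585] 0.034159821634105324
```

View pics/w10.png

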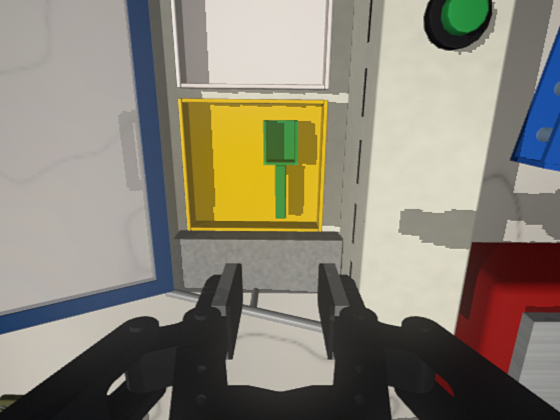

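View pics/t10.png

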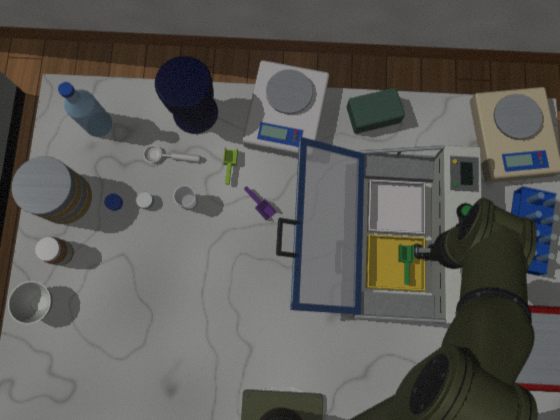

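Call:
{"api": "move_arm", "payload": {"deltas": [[[0,1.6,-3.2,0,0.6],[0,1.7,-3.2,0,0.6],[0,1.6,-3.2,0,0.6],[0,1.7,-3.2,0,0.6],[0,1.6,-3.2,0,0.6],[0,1.7,-3.2,0,0.6],[0,1.6,-3.2,0,0.6],[0,1.7,-3.2,0,0.6],[0,1.6,-3.2,0,0.6],[0,1.7,-3.2,0,0.6],[0,1.6,-3.2,0,0.6],[0,1.7,-3.2,0,0.6]]]}}

```text
time_s: 17.32
tool_pos: [0.6286, 0.0786, 0.2648]
orientation: [0.498, 0.502, -0.499, 0.501]
wrist_force: [0.8, -1.1, -0.3]
width: 0.0347
```

Call:
{"api": "move_arm", "payload": {"deltas": [[[0,1.6,-3.2,0,0.6],[0,1.7,-3.2,0,0.6],[0,1.6,-3.2,0,0.6],[0,0,0,0,0.6],[0,0,0,0,0.6],[0,0,0,0,0.6]]]}}

```text
time_s: 17.82
tool_pos: [0.6767, 0.1724, 0.2645]
orientation: [0.498, 0.501, -0.499, 0.502]
wrist_force: [0.8, 0.2, 0.2]
width: 0.0344
```

```bash
python3 - <<'E'
from h import *
st=state();print(st["tool_pos"],np.abs(st["joint_velocities"]).max()); im,C=shot("wrist"); save(im,"w11.png")
for r in silhouettes("scoop1_mid","wrist"):
    print(r["p"],r["uv"],r["pixels"].sum(),px2w(C,r["uv"],.018).round(4),im[r["pixels"]].mean(0).round())
E
```

```text
[0.67668826 0.17238881 0.26445073] 0.026072205638878673
0.93 [272.1, 143.7] 2016 [0.713 0.181 0.018] [125. 149.  52.]
0.66 [351.0, 250.1] 1586 [0.5869 0.0858 0.018 ] [ 99.  66. 114.]
```

View pics/w11.png

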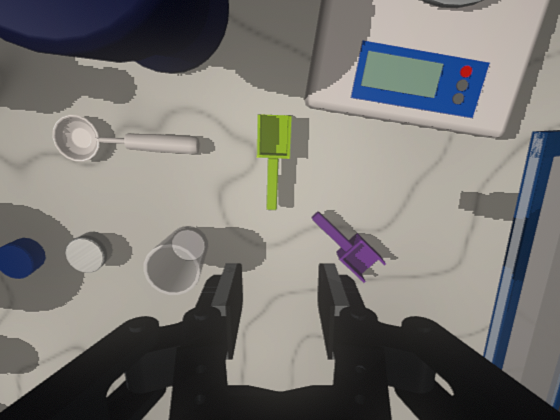

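```bash
python3 - <<'E'
from h import *
st=state();print(st["tool_pos"]);C=cam("wrist"); g=scoop(C,(275,115.5),(271.5,210)); print(need([g[0],g[1],.10]))
C=cam("top"); scoop(C,(231.5,149.5),(228.5,184))
E
```

```text
[0.67704402 0.17098343 0.26512095]
len 0.1044 mid [0.6913 0.1782 0.024 ] yaw -2.2 grip [0.6814 0.1786 0.024 ]
[16.51  0.44 -0.79]
len 0.0993 mid [0.6867 0.1758 0.024 ] yaw -0.6 grip [0.6767 0.1759 0.024 ]
```

Turn +2° and descend in two stages, as with the first scoop.

Call:
{"api": "move_arm", "payload": {"deltas": [[[2,0.4,-0.7,2,0.6],[2.5,0,0,0,0.6],[2.5,0,0,0,0.6],[2.5,0,0,0,0.6],[2.5,0,0,0,0.6],[2.5,0,0,0,0.6],[2,0,0,0,0.6],[0,0,0,0,0.6],[0,0,0,0,0.6],[0,0,0,0,0.6]]]}}

```text
time_s: 18.75
tool_pos: [0.6824, 0.1797, 0.1019]
orientation: [0.508, 0.492, -0.507, 0.493]
wrist_force: [0.6, -0.5, 1.5]
width: 0.034
```

```bash
python3 - <<'E'
from h import *
st=state();print(st["tool_pos"],np.abs(st["joint_velocities"]).max()); im,C=shot("wrist"); save(im,"w12.png")
E
```

```text
[0.68241766 0.17966529 0.10193036] 0.015184329080612569
```

View pics/w12.png

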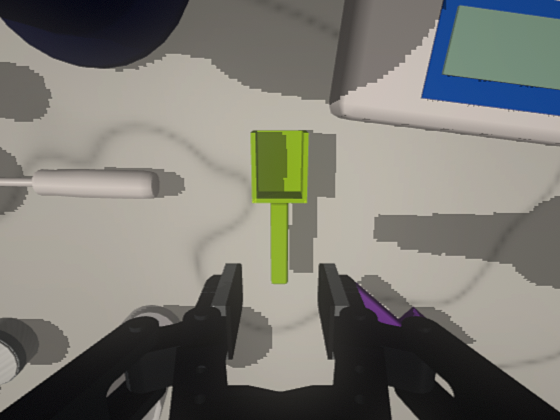

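Call:
{"api": "move_arm", "payload": {"deltas": [[[2,0,0,0,0.6],[2,0,0,0,0.6],[2,0,0,0,0.6],[1.5,0,0,0,0.6],[1,0,0,0,0.6],[0.7,0,0,0,0.6],[0.4,0,0,0,0.6],[0,0,0,0,0.6],[0,0,0,0,1],[0,0,0,0,1],[0,0,0,0,1],[0,0,0,0,1]]], "squeeze": 40}}

```text
time_s: 19.8
tool_pos: [0.6821, 0.1806, 0.0053]
orientation: [0.508, 0.492, -0.507, 0.493]
wrist_force: [-0.3, 0.3, 3.4]
width: 0.011
```

Call:
{"api": "move_arm", "payload": {"deltas": [[[0,0,0,0,1],[0,0,0,0,1],[-1,0,0,0,1],[-2,0,0,0,1],[-2.5,0,0,0,1],[-3,0,0,0,1],[-3,0,0,0,1],[-3,0,0,0,1],[-3,0,0,0,1],[-3,0,0,0,1],[-3,0,0,0,1],[-2,0,0,0,1]]]}}

```text
time_s: 20.8
tool_pos: [0.6819, 0.1805, 0.263]
orientation: [0.508, 0.492, -0.506, 0.493]
wrist_force: [1.7, -0.3, -0.0]
width: 0.011
```

```bash
python3 - <<'E'
from h import *
st=state();print(st["tool_pos"],st["width"]); im,C=shot("wrist"); save(im,"w13.png")
print(need([.434,-.2525,.265]))
E
```

```text
[0.68194396 0.18049112 0.26303504] 0.011047044336090049
[ -0.19 -23.71  44.08]
```

View pics/w13.png

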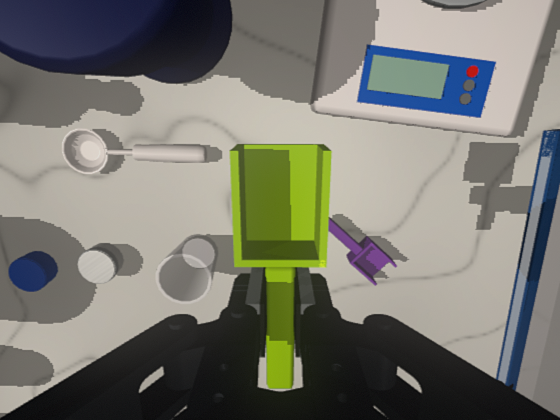

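Call:
{"api": "move_arm", "payload": {"deltas": [[[0,-1.7,3.1,-1.7,1],[0,-1.8,3.1,0,1],[0,-1.8,3.1,0,1],[0,-1.8,3.1,0,1],[0,-1.8,3.1,0,1],[0,-1.8,3.1,0,1],[0,-1.7,3.1,0,1],[0,-1.7,3.1,0,1],[0,-1.8,3.1,0,1],[0,-1.8,3.1,0,1],[0,-1.8,3.1,0,1],[0,-1.8,3.1,0,1]]]}}

```text
time_s: 21.85
tool_pos: [0.4661, -0.1925, 0.2594]
orientation: [0.5, 0.5, -0.5, 0.5]
wrist_force: [0.6, -1.3, -0.1]
width: 0.0109
```

Call:
{"api": "move_arm", "payload": {"deltas": [[[0,-1.7,3.1,0,1],[0,-1.8,3.0,0,1],[0,0,0,0,1],[0,0,0,0,1],[0,0,0,0,1]]]}}

```text
time_s: 22.27
tool_pos: [0.4327, -0.2518, 0.2594]
orientation: [0.5, 0.5, -0.5, 0.5]
wrist_force: [0.7, 1.5, -0.5]
width: 0.0111
```

```bash
python3 - <<'E'
from h import *
st=state();print(st["tool_pos"],st["width"],np.abs(st["joint_velocities"]).max());M=axes();print("jaw yaw",np.degrees(np.arctan2(M[1,2],M[0,2])));  im,C=shot("wrist"); save(im,"w14.png")
print(need([.434,-.2525,.10]))
E
```

```text
[ 0.43274141 -0.25179236  0.25937004] 0.011108555721195124 0.030665389868035346
jaw yaw -89.94270423958551
[15.94  0.06  0.16]
```

View pics/w14.png

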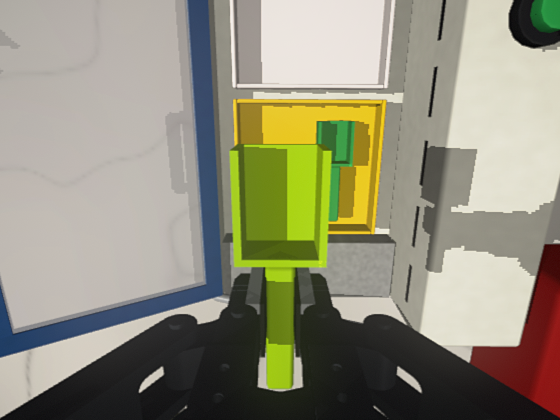

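Call:
{"api": "move_arm", "payload": {"deltas": [[[2,0.1,0.1,0,1],[2.5,0,0,0,1],[3,0,0,0,1],[3,0,0,0,1],[3,0,0,0,1],[2.5,0,0,0,1],[2.5,0,0,0,1],[2,0,0,0,1],[1.5,0,0,0,1],[0.8,0,0,0,1],[0.5,0,0,0,1],[0,0,0,0,1]]]}}

```text
time_s: 23.32
tool_pos: [0.4341, -0.2523, 0.0257]
orientation: [0.499, 0.501, -0.499, 0.5]
wrist_force: [0.6, -0.7, -0.8]
width: 0.0111
```

Call:
{"api": "move_arm", "payload": {"deltas": [[[0,0,0,0,1],[0,0,0,0,0.72],[0,0,0,0,0.72],[0,0,0,0,0.72],[-0.7,0,0,0,0.72],[-1.5,0,0,0,0.72],[-2.5,0,0,0,0.7],[-3,0,0,0,0.6],[-3,0,0,0,0.6],[-3.3,0,0,0,0.6],[-3.3,0,0,0,0.6],[-3.3,0,0,0,0.6]]]}}

```text
time_s: 24.32
tool_pos: [0.433, -0.2531, 0.2347]
orientation: [0.5, 0.5, -0.5, 0.5]
wrist_force: [-0.0, 0.0, -1.0]
width: 0.0346
```

```bash
python3 - <<'E'
from h import *
st=state();print(st["tool_pos"],st["width"]); im,C=shot("wrist"); save(im,"w15.png")
im,C=shot("top"); save(im,"t15.png")
for r in silhouettes("tin0_mid","top"):
    print(r["p"],r["uv"],px2w(C,r["uv"],.026).round(4),im[r["pixels"]].mean(0).round())
E
```

```text
[ 0.43302734 -0.25311998  0.2346708 ] 0.034567930087946556
0.65 [143.3, 197.8] [0.5854 0.4052 0.026 ] [137. 139. 139.]
0.53 [113.2, 201.9] [0.5697 0.4857 0.026 ] [28. 39. 72.]
```

View pics/w15.png

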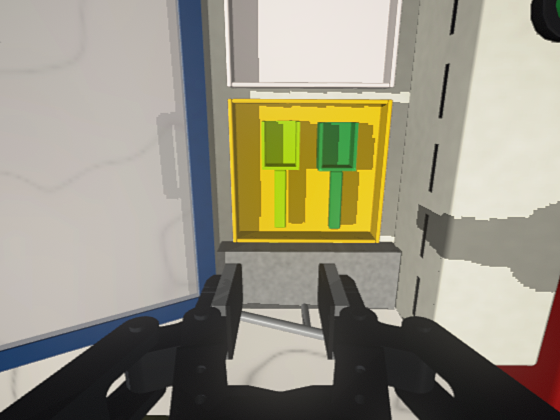

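View pics/t15.png

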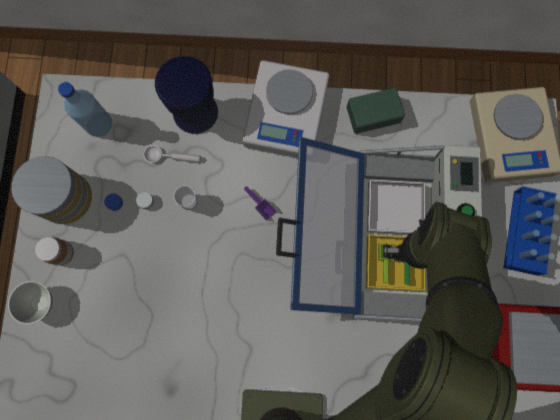

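Call:
{"api": "move_arm", "payload": {"deltas": [[[-1,0.7,-3.2,0,0.3],[-1,0.7,-3.3,0,0.3],[-1,0.7,-3.3,0,0.3],[0,0.7,-3.3,0,0.3],[0,0.7,-3.3,0,0.3],[0,0.7,-3.3,0,0.3],[0,0.7,-3.3,0,0.3],[0,0.7,-3.3,0,0.3],[0,0.7,-3.3,0,0.3],[0,0.7,-3.3,0,0.3],[0,0.7,-3.3,0,0.3],[0,0.7,-3.3,0,0.3]]]}}

```text
time_s: 25.47
tool_pos: [0.5164, 0.1429, 0.2611]
orientation: [-0.499, -0.5, 0.501, -0.5]
wrist_force: [1.8, 0.6, 0.7]
width: 0.0597
```

Call:
{"api": "move_arm", "payload": {"deltas": [[[0,0.7,-3.2,0,0.3],[0,0.7,-3.3,0,0.3],[0,0.7,-3.3,0,0.3],[0,0.7,-3.3,0,0.3],[0,0.7,-3.3,0,0.3],[0,0.7,-3.3,0,0.3],[0,0.7,-3.3,0,0.3],[0,0.7,-3,0,0.3],[0,0,0,0,0.3],[0,0,0,0,0.3],[0,0,0,0,0.3],[0,0,0,0,0.3]]]}}

```text
time_s: 26.47
tool_pos: [0.5734, 0.3996, 0.2615]
orientation: [-0.499, -0.499, 0.501, -0.5]
wrist_force: [0.6, -1.0, 0.1]
width: 0.0596
```

```bash
python3 - <<'E'
from h import *
st=state();print(st["tool_pos"],st["width"],np.abs(st["joint_velocities"]).max()); im,C=shot("wrist"); save(im,"w16.png")
for r in silhouettes("tin0_mid","wrist"):
    print(r["p"],r["uv"],r["pixels"].sum(),px2w(C,r["uv"],.026).round(4),im[r["pixels"]].mean(0).round())
E
```

```text
[0.57340624 0.39956141 0.2615153 ] 0.05958856693609526 0.011159129773023241
0.78 [275.7, 168.5] 1342 [0.5844 0.4038 0.026 ] [197. 193. 186.]
0.77 [199.2, 177.2] 1394 [0.575  0.4878 0.026 ] [42. 56. 99.]
```

View pics/w16.png

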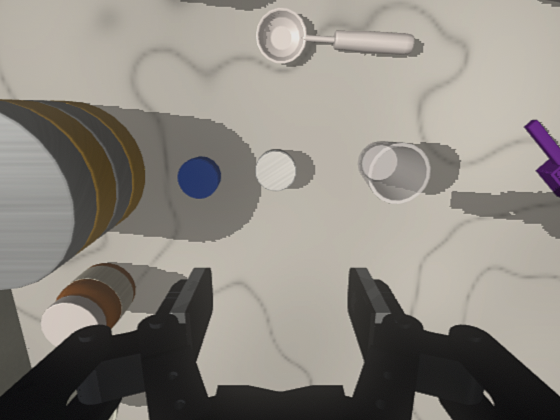

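Call:
{"api": "move_arm", "payload": {"deltas": [[[2,0.5,-0.4,0,0.3],[2.5,0.5,0,0,0.3],[2.5,0,0,0,0.3],[2.5,0,0,0,0.3],[2.5,0,0,0,0.3],[2.5,0,0,0,0.3],[1.5,0,0,0,0.3],[0,0,0,0,0.3],[0,0,0,0,0.3],[0,0,0,0,0.3]]]}}

```text
time_s: 27.4
tool_pos: [0.5843, 0.4059, 0.1038]
orientation: [0.501, 0.5, -0.499, 0.5]
wrist_force: [-0.4, -0.1, 1.3]
width: 0.0598
```

```bash
python3 - <<'E'
from h import *
st=state();print(st["tool_pos"],st["width"],np.abs(st["joint_velocities"]).max()); im,C=shot("wrist"); save(im,"w17.png")
for r in silhouettes("tin0_mid","wrist"):
    print(r["p"],r["uv"],r["pixels"].sum(),px2w(C,r["uv"],.024).round(4),im[r["pixels"]].mean(0).round())
E
```

```text
[0.58433834 0.40591864 0.103843  ] 0.05980623295839898 0.012382050527105731
0.84 [284.9, 223.5] 3627 [0.5854 0.4031 0.024 ] [191. 187. 180.]
0.77 [163.7, 236.9] 3821 [0.5758 0.4857 0.024 ] [33. 50. 94.]
```

View pics/w17.png

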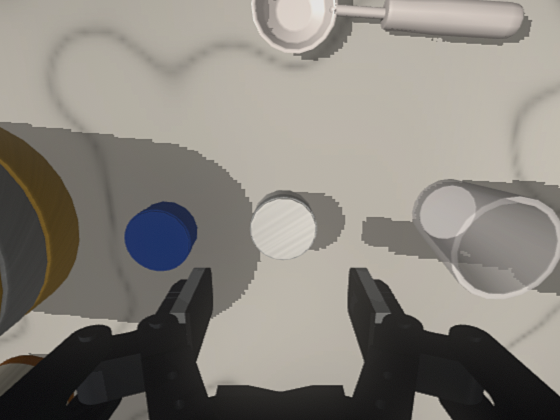

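Call:
{"api": "move_arm", "payload": {"deltas": [[[2,-0.1,0.2,0,0.3],[2,0,0,0,0.3],[2,0,0,0,0.3],[1.5,0,0,0,0.3],[1.2,0,0,0,0.3],[0.8,0,0,0,0.3],[0.5,0,0,0,0.3],[0,0,0,0,0.3],[0,0,0,0,1],[0,0,0,0,1],[0,0,0,0,1],[0,0,0,0,1]]], "squeeze": 50}}

```text
time_s: 28.5
tool_pos: [0.583, 0.4043, 0.0034]
orientation: [0.501, 0.5, -0.499, 0.5]
wrist_force: [-0.5, -0.8, 2.9]
width: 0.0425
```

Call:
{"api": "move_arm", "payload": {"deltas": [[[0,0,0,0,1],[0,0,0,0,1],[-1,0,0,0,1],[-2,0,0,0,1],[-2.5,0,0,0,1],[-3,0,0,0,1],[-3,0,0,0,1],[-3,0,0,0,1],[-3,0,0,0,1],[-3,0,0,0,1],[-3,0,0,0,1],[-2,0,0,0,1]]]}}

```text
time_s: 29.5
tool_pos: [0.5827, 0.4042, 0.2609]
orientation: [0.501, 0.5, -0.499, 0.5]
wrist_force: [1.1, 0.6, -0.2]
width: 0.0422
```

```bash
python3 - <<'E'
from h import *
st=state();print(st["tool_pos"],st["width"]); im,C=shot("wrist"); save(im,"w18.png")
print(need([.5946,-.281,.265]))
E
```

```text
[0.58266077 0.40415729 0.26093703] 0.04219354628572784
[-0.44  1.01 68.64]
```

View pics/w18.png

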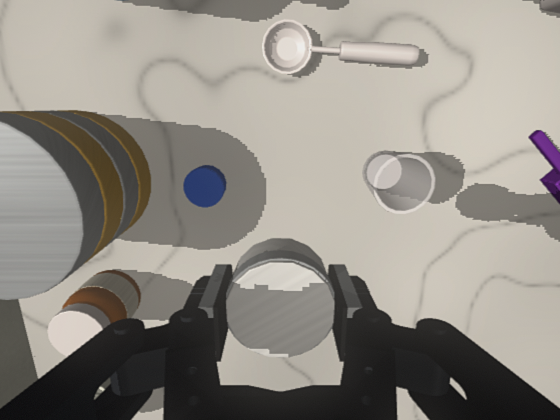

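Tin held (width 42 mm). Carrying it over the open door to the white tray.

Call:
{"api": "move_arm", "payload": {"deltas": [[[0,0.1,3.2,0,1],[0,0.1,3.2,0,1],[0,0.1,3.2,0,1],[0,0.1,3.2,0,1],[0,0.1,3.2,0,1],[0,0.1,3.2,0,1],[0,0.1,3.2,0,1],[0,0.1,3.2,0,1],[0,0.1,3.2,0,1],[0,0.1,3.2,0,1],[0,0,3.2,0,1],[0,0,3.2,0,1]]]}}

```text
time_s: 30.55
tool_pos: [0.5917, 0.0182, 0.2572]
orientation: [0.5, 0.5, -0.5, 0.5]
wrist_force: [-0.3, -0.5, -0.2]
width: 0.0423
```

Call:
{"api": "move_arm", "payload": {"deltas": [[[0,0,3.3,0,1],[0,0,3.3,0,1],[0,0,3.3,0,1],[0,0,3.3,0,1],[0,0,3.3,0,1],[0,0,3.3,0,1],[0,0,3.3,0,1],[0,0,3.3,0,1],[0,0,3.0,0,1],[0,0,0,0,1],[0,0,0,0,1],[0,0,0,0,1]]]}}

```text
time_s: 31.55
tool_pos: [0.5924, -0.2732, 0.257]
orientation: [0.5, 0.501, -0.5, 0.5]
wrist_force: [0.3, 1.1, 0.0]
width: 0.0424
```

```bash
python3 - <<'E'
from h import *
st=state();print(st["tool_pos"],st["width"],np.abs(st["joint_velocities"]).max()); im,C=shot("wrist"); save(im,"w19.png")
print(need([.5946,-.281,.030]))
for r in silhouettes("tray_white","wrist"): print(r["p"],px2w(C,r["uv"],.03))
E
```

```text
[ 0.59235982 -0.27323131  0.25698521] 0.04235113237511706 0.024811187802440977
[22.71  0.19  0.9 ]
0.87 [ 0.60238646 -0.27839478  0.03      ]
```

View pics/w19.png

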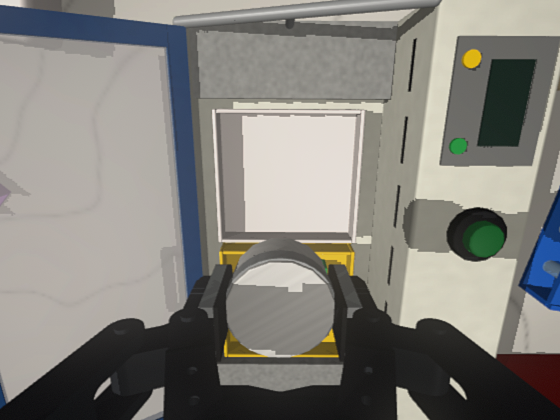

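Call:
{"api": "move_arm", "payload": {"deltas": [[[2,0.2,0.7,0,1],[2.5,0,0,0,1],[3,0,0,0,1],[3,0,0,0,1],[3,0,0,0,1],[2.5,0,0,0,1],[2.5,0,0,0,1],[2,0,0,0,1],[1.4,0,0,0,1],[0.8,0,0,0,1],[0.4,0,0,0,1],[0,0,0,0,1]]]}}

```text
time_s: 32.65
tool_pos: [0.5949, -0.2807, 0.0262]
orientation: [0.5, 0.5, -0.5, 0.5]
wrist_force: [0.7, 0.4, 0.8]
width: 0.0424
```

Call:
{"api": "move_arm", "payload": {"deltas": [[[0,0,0,0,1],[0,0,0,0,0.3],[0,0,0,0,0.3],[0,0,0,0,0.3],[-0.7,0,0,0,0.3],[-1.5,0,0,0,0.3],[-2.5,0,0,0,0.3],[-3,0,0,0,0.3],[-3,0,0,0,0.4],[-3.3,0,0,0,0.6],[-3.3,0,0,0,0.6],[-3.3,0,0,0,0.6]]]}}

```text
time_s: 33.65
tool_pos: [0.5945, -0.2812, 0.2357]
orientation: [0.5, 0.5, -0.5, 0.501]
wrist_force: [-0.1, -0.1, 0.2]
width: 0.0342
```

```bash
python3 - <<'E'
from h import *
st=state();print(st["tool_pos"],st["width"]); im,C=shot("wrist"); save(im,"w20.png")
im,C=shot("top"); save(im,"t20.png"); im,C=shot("scene"); save(im,"s20.png")
E
```

```text
[ 0.59454997 -0.28116956  0.2357349 ] 0.03419521146929294
```

View pics/w20.png

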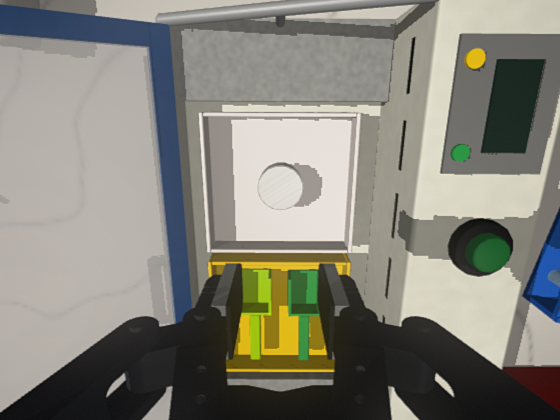

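View pics/t20.png

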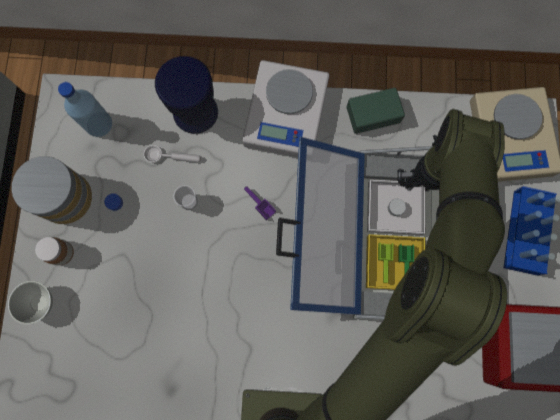

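View pics/s20.png

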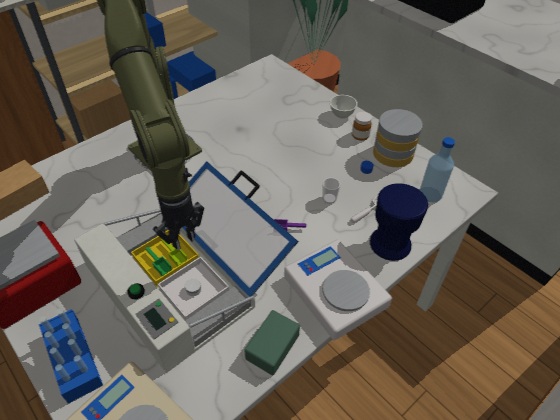

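Call:
{"api": "move_arm", "payload": {"deltas": [[[-2,-1.1,-3.1,0,0.6],[-1,-1.2,-3.1,0,0.6],[0,-1.2,-3.1,0,0.6],[0,-1.2,-3.1,0,0.6],[0,-1.2,-3.1,0,0.6],[0,-1.2,-3.1,0,0.6],[0,-1.2,-3.1,0,0.6],[0,-1.2,-3.1,0,0.6],[0,-1.2,-3.2,0,0.6],[0,-0.9,-3.2,0,0.6],[0,0,0,0,0.6],[0,0,0,0,0.6]]]}}

```text
time_s: 34.8
tool_pos: [0.4774, 0.0328, 0.2622]
orientation: [0.498, 0.502, -0.499, 0.501]
wrist_force: [-0.7, -0.1, 0.9]
width: 0.0339
```

```bash
python3 - <<'E'
from h import *
st=state();print(st["tool_pos"],st["width"],np.abs(st["joint_velocities"]).max()); im,C=shot("wrist"); save(im,"w21.png")
print(w2px(C,[.478,.031,.1776])); print(need([.478,.031,.159]))
E
```

```text
[0.47736333 0.03280123 0.262224  ] 0.03387821025564002 0.051627592330155805
[283.25136598 221.48935392]
[ 1.032e+01  1.000e-02 -2.000e-02]
```

View pics/w21.png

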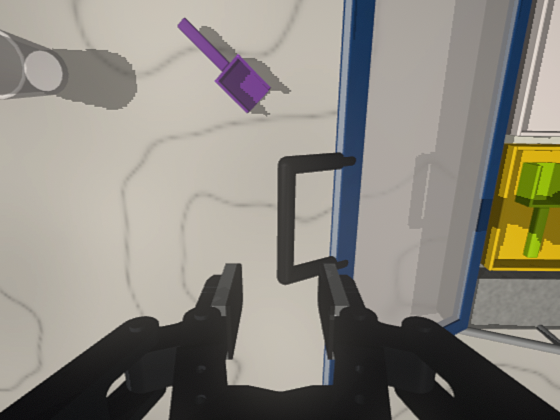

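Call:
{"api": "move_arm", "payload": {"deltas": [[[2,0,0.2,0,0.6],[2,0,0,0,0.6],[1,0,0,0,0.6],[0,0,0,0,0.6],[0,0,0,0,0.6]]]}}

```text
time_s: 35.27
tool_pos: [0.4784, 0.0272, 0.2119]
orientation: [-0.5, -0.5, 0.501, -0.499]
wrist_force: [0.8, -0.2, -0.0]
width: 0.0342
```

```bash
python3 - <<'E'
from h import *
st=state();print(st["tool_pos"],st["width"],np.abs(st["joint_velocities"]).max()); im,C=shot("wrist"); save(im,"w22.png")
print(w2px(C,[.478,.031,.1776]),w2px(C,[.478,.028,.1776])); print(need([.478,.031,.159]))
E
```

```text
[0.47840971 0.02715692 0.21188847] 0.0341527410861376 0.021418865533291382
[273.82394884 252.41278323] [279.28305322 252.39769317]
[ 5.35 -0.09 -0.35]
```

View pics/w22.png

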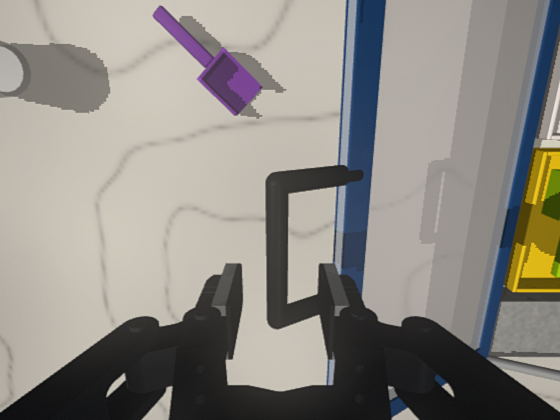

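Call:
{"api": "move_arm", "payload": {"deltas": [[[1.5,0,-0.2,0,0.6],[1.5,0,0,0,0.6],[1.2,0,0,0,0.6],[0.8,0,0,0,0.6],[0.3,0,0,0,0.6],[0,0,0,0,0.6]]]}}

```text
time_s: 35.82
tool_pos: [0.4786, 0.0305, 0.1592]
orientation: [0.5, 0.5, -0.5, 0.5]
wrist_force: [-0.7, 0.3, 0.3]
width: 0.0341
```

Call:
{"api": "move_arm", "payload": {"deltas": [[[0,0,0,0,1],[0,0,0,0,1],[0,0,0,0,1],[0,0,0,0,1],[0,0,0,0,1],[0,0,0,0,1]]], "squeeze": 60}}

```text
time_s: 36.32
tool_pos: [0.479, 0.0294, 0.1595]
orientation: [0.5, 0.499, -0.5, 0.5]
wrist_force: [1.8, -5.7, -2.1]
width: 0.0103
```

Call:
{"api": "move_arm", "payload": {"deltas": [[[-1.5,0,1.0,0,1],[-1.4,0,1.0,0,1],[-1.3,0,1.2,0,1],[-1.2,0,1.2,0,1],[-1.2,0,1.3,0,1],[-1.1,0,1.4,0,1],[-0.9,0,1.5,0,1],[-0.9,0,1.5,0,1],[-0.7,0,1.6,0,1],[-0.7,0,1.6,0,1]]]}}

```text
time_s: 37.15
tool_pos: [0.4785, -0.0984, 0.2695]
orientation: [0.5, 0.502, -0.497, 0.5]
wrist_force: [-0.5, 3.7, -1.1]
width: 0.0094
```

Call:
{"api": "move_arm", "payload": {"deltas": [[[-0.5,0,1.7,0,1],[-0.4,0,1.7,0,1],[-0.3,0,1.7,0,1],[-0.1,0,1.7,0,1],[-0.1,0,1.8,0,1],[0.1,0,1.7,0,1],[0.2,0,1.8,0,1],[0.4,0,1.7,0,1],[0.4,0,1.7,0,1],[0.6,0,1.6,0,1]]]}}

```text
time_s: 37.98
tool_pos: [0.4787, -0.2735, 0.2669]
orientation: [0.5, 0.5, -0.5, 0.5]
wrist_force: [-2.9, 0.1, 9.4]
width: 0.0098
```

```bash
python3 - <<'E'
from h import *
st=state();p=st["tool_pos"]; d=np.array([p[1]+.184,p[2]+.0187-.05]); print(p,np.linalg.norm(d),np.arctan2(d[1],-d[0])-.507, st["wrist_force"],st["width"])
E
```

```text
[ 0.47868266 -0.27349708  0.26693332] 0.25205711111285484 0.7008109545850502 [-2.85448883  0.10119486  9.39378423] 0.009782468043192487
```

Call:
{"api": "move_arm", "payload": {"deltas": [[[0.7,0,1.7,0,1],[0.7,0,1.5,0,1],[0.9,0,1.5,0,1],[1.0,0,1.5,0,1],[1.1,0,1.3,0,1],[1.2,0,1.3,0,1],[1.3,0,1.2,0,1],[1.4,0,1.1,0,1],[1.4,0,1.0,0,1]]]}}

```text
time_s: 38.73
tool_pos: [0.4783, -0.3952, 0.1664]
orientation: [0.5, 0.5, -0.5, 0.5]
wrist_force: [-2.2, 1.3, 1.5]
width: 0.0096
```

Call:
{"api": "move_arm", "payload": {"deltas": [[[1.0,0,0.6,0,1],[0.5,0,0.3,0,1],[0.3,0,0.1,0,1],[0,0,0,0,1]]]}}

```text
time_s: 39.07
tool_pos: [0.4783, -0.4039, 0.1518]
orientation: [0.5, 0.5, -0.5, 0.5]
wrist_force: [-6.1, 1.8, 14.9]
width: 0.0097
```

```bash
python3 - <<'E'
from h import *
st=state();p=st["tool_pos"]; d=np.array([p[1]+.184,p[2]+.0187-.05]); print(p,np.linalg.norm(d),np.arctan2(d[1],-d[0])-.507, st["wrist_force"],st["width"])
E
```

```text
[ 0.47834707 -0.40390668  0.15176386] 0.2507398822477528 -0.005850956325395784 [-6.07590745  1.82091237 14.87812675] 0.009714195721160342
```

Call:
{"api": "move_arm", "payload": {"deltas": [[[0.3,0,0.1,0,1],[0,0,0,0,1],[0,0,0,0,1]]]}}

```text
time_s: 39.32
tool_pos: [0.4784, -0.4041, 0.1507]
orientation: [0.5, 0.501, -0.5, 0.5]
wrist_force: [-9.0, 7.1, 26.2]
width: 0.0098
```

Call:
{"api": "move_arm", "payload": {"deltas": [[[0,0,0,0,0.6],[0,0,0,0,0.6],[0,0,0,0,0.6],[0,0,0,0,0.6],[-0.7,0,0,0,0.6],[-1.5,0,0,0,0.6],[-2.5,0,0,0,0.6],[-3,0,0,0,0.6],[-3,0,0,0,0.6],[0,0,0,0,0.6],[0,0,0,0,0.6]]]}}

```text
time_s: 40.23
tool_pos: [0.48, -0.4061, 0.2566]
orientation: [0.5, 0.498, -0.5, 0.502]
wrist_force: [0.2, -0.1, -0.4]
width: 0.0342
```

```bash
python3 - <<'E'
from h import *
st=state();print(st["tool_pos"],st["width"],np.abs(st["joint_velocities"]).max()); im,C=shot("wrist"); save(im,"w24.png"); im2,_=shot("scene"); save(im2,"s24.png")
print(w2px(C,[.478,-.4025,.1714]))
E
```

```text
[ 0.48000626 -0.40610611  0.25656884] 0.03417346220491563 0.056023638275686335
[274.98671154 225.46047111]
```

View pics/w24.png

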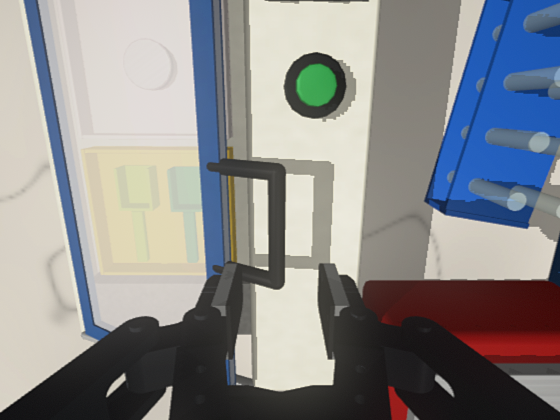

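View pics/s24.png

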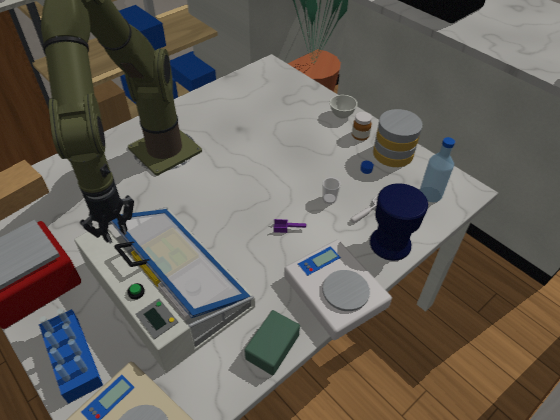

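```bash
python3 - <<'E'
from h import *
st=state();print(st["tool_pos"],np.abs(st["joint_velocities"]).max()); im,C=shot("wrist")
hsv=cv2.cvtColor(im,cv2.COLOR_RGB2HSV); m=cv2.inRange(hsv,(50,150,60),(75,255,255)); 
def cen(m):
    n,l,s,c=cv2.connectedComponentsWithStats(m); i=1+np.argmax(s[1:,4]); return c[i],s[i]
m[:, :240]=0
u,s=cen(m);print(u,s)
obs=[(C,u)]
for n,box in (("top",(200,225,455,480)),("scene",(275,305,120,150))):
    im,C=shot(n); hsv=cv2.cvtColor(im,cv2.COLOR_RGB2HSV); m=cv2.inRange(hsv,(50,120,50),(80,255,255)); k=np.zeros_like(m);a,b,c,d=box;k[a:b,c:d]=m[a:b,c:d]
    u,s=cen(k);print(n,u,s);obs.append((C,u))
from scipy.optimize import least_squares
for w in ([0,1,2],[1,2],[0,2],[0,1]):
    f=lambda p:np.concatenate([w2px(obs[i][0],p)-obs[i][1] for i in w])
    r=least_squares(f,[.57,-.43,.15]);print(w,r.x.round(4),r.fun.round(1))
E
```

```text
[ 0.47832026 -0.40500596  0.25372608] 0.02019135759016894
[319.55167173  80.50151976] [ 300   60   40   42 1316]
top [466.71428571 210.26666667] [461 205  12  11 105]
scene [134.91578947 288.53684211] [129 284  12  10  95]
[0, 1, 2] [ 0.5708 -0.4309  0.1477] [-0.   0.   0.1 -0.1  0.1  0. ]
[1, 2] [ 0.5706 -0.4307  0.1476] [ 0.1  0.   0.1 -0. ]
[0, 2] [ 0.5708 -0.4309  0.148 ] [ 0.  0.  0. -0.]
[0, 1] [ 0.5709 -0.431   0.1465] [ 0.  0. -0. -0.]
```

Call:
{"api": "move_arm", "payload": {"deltas": [[[0,1.5,0.5,0,1],[0,2,0.6,0,1],[0,2,0.6,0,1],[0,2,0.6,0,1],[0,1.8,0.3,0,1],[2,0,0,0,1],[2,0,0,0,1],[1.3,0,0,0,1],[0,0,0,0,1],[0,0,0,0,1],[0,0,0,0,1]]], "squeeze": 20}}

```text
time_s: 41.4
tool_pos: [0.5722, -0.4315, 0.2018]
orientation: [0.5, 0.5, -0.5, 0.5]
wrist_force: [-0.7, -0.1, 0.4]
width: 0.0001
```

```bash
python3 - <<'E'
from h import *
st=state();print(st["tool_pos"],st["width"],np.abs(st["joint_velocities"]).max()); im,C=shot("wrist"); save(im,"w25.png")
print(need([.5708,-.4309,.152]),w2px(C,[.5708,-.4309,.1475]))
E
```

```text
[ 0.57217767 -0.43151673  0.20181392] 7.226956631898634e-05 0.017460733735459266
[ 5.04 -0.17 -0.08] [279.67194056 240.7273598 ]
```

View pics/w25.png

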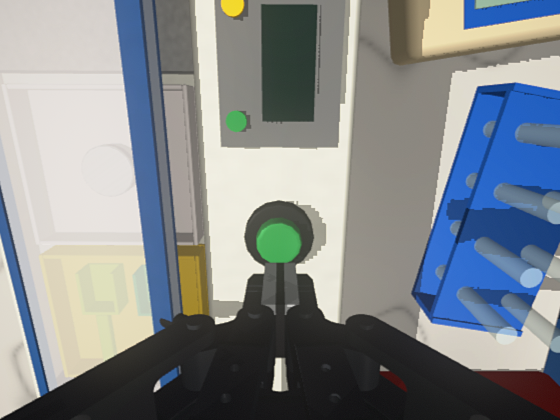

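Aligned over the green button (279,241). Pressing gradually, watching the force.

Call:
{"api": "move_arm", "payload": {"deltas": [[[1.5,-0.1,0,0,1],[1.5,0,0,0,1],[1,0,0,0,1],[0.7,0,0,0,1],[0,0,0,0,1],[0,0,0,0,1]]]}}

```text
time_s: 41.95
tool_pos: [0.571, -0.4313, 0.1546]
orientation: [0.5, 0.5, -0.5, 0.5]
wrist_force: [-0.3, -0.1, 2.0]
width: -0.0
```

Call:
{"api": "move_arm", "payload": {"deltas": [[[0.3,0,0,0,1],[0.3,0,0,0,1],[0.3,0,0,0,1],[0.2,0,0,0,1],[0,0,0,0,1],[0,0,0,0,1]]]}}

```text
time_s: 42.45
tool_pos: [0.5719, -0.4319, 0.1461]
orientation: [0.5, 0.499, -0.5, 0.501]
wrist_force: [-1.5, 1.6, 12.5]
width: 0.0003
```

Call:
{"api": "move_arm", "payload": {"deltas": [[[0.2,0,0,0,1],[0.1,0,0,0,1],[0,0,0,0,1],[0,0,0,0,1]]]}}

```text
time_s: 42.78
tool_pos: [0.572, -0.432, 0.1458]
orientation: [0.5, 0.498, -0.5, 0.502]
wrist_force: [-6.1, 4.7, 25.5]
width: 0.0002
```

```bash
python3 - <<'E'
from h import *
im,C=shot("wrist"); save(cv2.resize(im[180:320,180:380],None,fx=3,fy=3),"w26.png"); im,C=shot("scene"); save(cv2.resize(im[230:330,60:220],None,fx=4,fy=4),"s26.png");print(state()["tool_pos"],state()["wrist_force"])
E
```

```text
[ 0.57198066 -0.43193699  0.14582234] [-6.47991734  3.81289962 25.57579812]
```

View pics/w26.png

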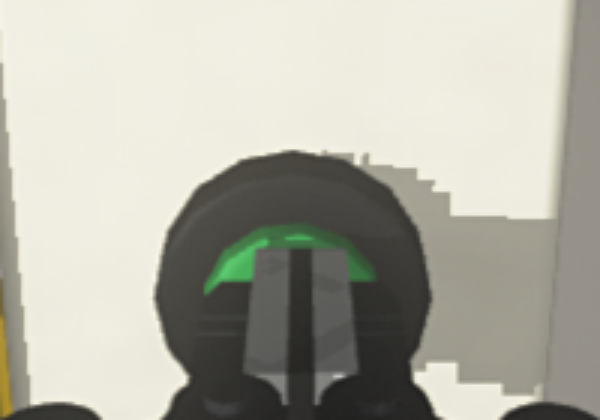

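View pics/s26.png

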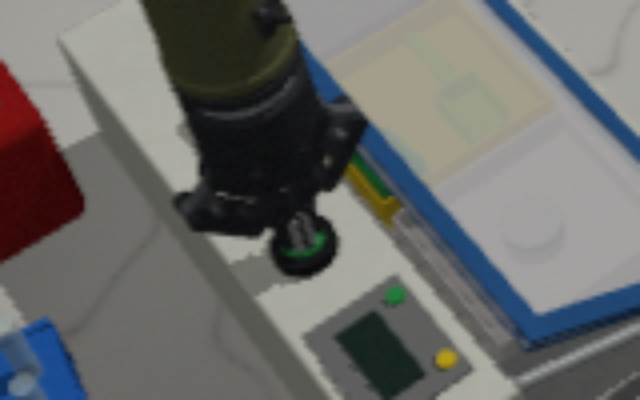

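Call:
{"api": "move_arm", "payload": {"deltas": [[[-0.4,0,0,0,1],[0,0,0,0,1],[0,0,0,0,1],[0,0,0,0,1]]]}}

```text
time_s: 43.22
tool_pos: [0.5719, -0.4319, 0.1461]
orientation: [0.5, 0.499, -0.5, 0.501]
wrist_force: [-0.8, 0.2, 9.6]
width: -0.0002
```

Call:
{"api": "move_arm", "payload": {"deltas": [[[-0.3,0,0,0,1],[0,0,0,0,1],[0,0,0,0,1],[0,0,0,0,1]]]}}

```text
time_s: 43.55
tool_pos: [0.5718, -0.4318, 0.1477]
orientation: [0.5, 0.499, -0.5, 0.501]
wrist_force: [2.2, -1.0, 3.6]
width: 0.0004
```

Call:
{"api": "move_arm", "payload": {"deltas": [[[-0.2,0,0,0,1],[0,0,0,0,1],[0,0,0,0,1],[0,0,0,0,1]]]}}

```text
time_s: 43.88
tool_pos: [0.5708, -0.4312, 0.1491]
orientation: [0.5, 0.5, -0.5, 0.5]
wrist_force: [1.9, -1.4, 3.6]
width: -0.0003
```

Call:
{"api": "move_arm", "payload": {"deltas": [[[-0.2,0,0,0,1],[0,0,0,0,1],[0,0,0,0,1],[0,0,0,0,1]]]}}

```text
time_s: 44.22
tool_pos: [0.5703, -0.4309, 0.1509]
orientation: [0.5, 0.501, -0.5, 0.5]
wrist_force: [1.1, -0.4, 2.0]
width: -0.0001
```

Call:
{"api": "move_arm", "payload": {"deltas": [[[-0.2,0,0,0,1],[0,0,0,0,1],[0,0,0,0,1],[0,0,0,0,1]]]}}

```text
time_s: 44.55
tool_pos: [0.5701, -0.4308, 0.1527]
orientation: [0.5, 0.501, -0.5, 0.5]
wrist_force: [0.2, -0.6, 0.2]
width: 0.0002
```

Call:
{"api": "move_arm", "payload": {"deltas": [[[-0.3,0,0,0,1],[0,0,0,0,1],[0,0,0,0,1],[0,0,0,0,1]]]}}

```text
time_s: 44.88
tool_pos: [0.5708, -0.4312, 0.1563]
orientation: [0.5, 0.5, -0.5, 0.5]
wrist_force: [-0.2, 0.2, -0.7]
width: 0.0002
```

Call:
{"api": "move_arm", "payload": {"deltas": [[[-1.5,0,0,0,1],[-3,0,0,0,1],[-3,0,0,0,1],[-3,0,0,0,1],[-2,0,0,0,1],[0,-2,2,0,1],[0,-3,3,0,1],[0,-3,3,0,1],[0,-3,2,0,1],[0,0,0,0,1],[0,0,0,0,1],[0,0,0,0,1]]]}}

```text
time_s: 45.88
tool_pos: [0.4624, -0.5296, 0.2813]
orientation: [0.5, 0.5, -0.499, 0.5]
wrist_force: [0.5, -0.0, -0.6]
width: 0.0001
```

```bash
python3 - <<'E'
from h import *
st=state();print(st["tool_pos"],st["wrist_force"]); im,C=shot("scene"); save(im,"s30.png"); im,C=shot("top"); save(im,"t30.png"); 
im0=cv2.imread("pics/scene0.png")
save(cv2.resize(np.clip(im[140:330,350:500]*1.4,0,255).astype(np.uint8),None,fx=3,fy=3),"t30c.png")
hsv=cv2.cvtColor(im,cv2.COLOR_RGB2HSV)
# handle prediction
print(w2px(C,[.443,-.4025,.177]),w2px(C,[.513,-.4025,.177]))
E
```

```text
[ 0.46240043 -0.52963252  0.28128028] [ 0.50837085 -0.04058336 -0.63116137]
[460.40024939 259.99575684] [459.82189125 230.7855188 ]
```

View pics/s30.png

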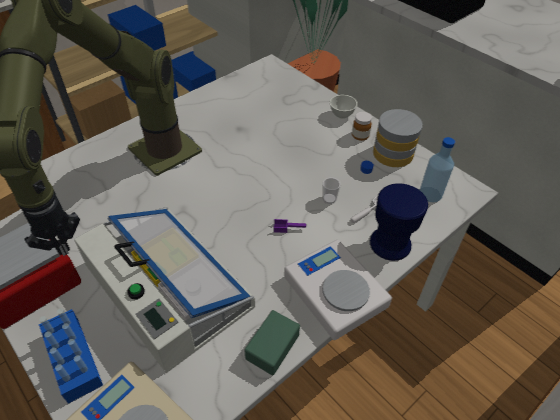

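View pics/t30.png

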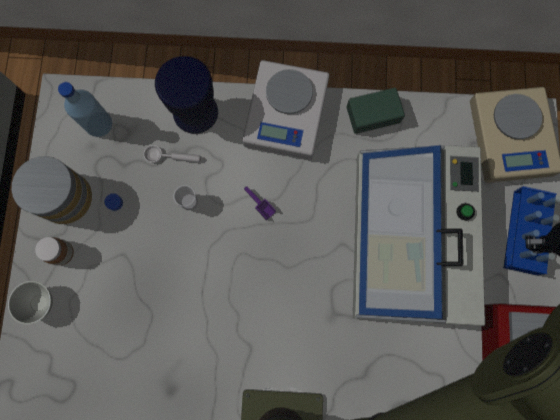

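View pics/t30c.png

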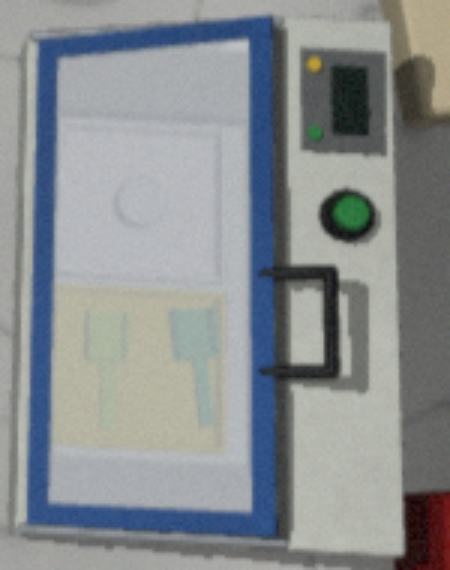

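```bash
python3 - <<'E'
import cv2,numpy as np
for a,b,box in (("top0","t30",(140,330,350,482)),("scene0","s30",(205,320,75,260))):
    A=cv2.imread(f"pics/{a}.png");B=cv2.imread(f"pics/{b}.png")
    y0,y1,x0,x1=box
    ma=(cv2.inRange(cv2.cvtColor(A,cv2.COLOR_BGR2HSV),(105,120,60),(120,255,255))>0)[y0:y1,x0:x1]
    mb=(cv2.inRange(cv2.cvtColor(B,cv2.COLOR_BGR2HSV),(105,120,60),(120,255,255))>0)[y0:y1,x0:x1]
    s=cv2.phaseCorrelate(ma.astype(np.float32),mb.astype(np.float32))
    print(a,ma.sum(),mb.sum(),(ma^mb).sum(),s)
E
```

```text
top0 2826 2890 176 ((0.6018493539210823, 0.16777737252429858), 0.8908410016401315)
scene0 1542 1569 319 ((-0.3385701530521459, 0.3727638333150338), 1.0077209764056736)
```

Call:
{"api": "move_arm", "payload": {"deltas": [[[-2,0,-3,0,1],[-2,0,-3,0,1],[-1,0,-3,0,1],[0,0,-3,0,1],[0,0,-3,0,1],[0,0,-3,0,1],[0,-1,-3,0,1],[0,-1,-3,0,1],[0,0,0,0,1],[0,0,0,0,1],[0,0,0,0,1]]]}}

```text
time_s: 46.9
tool_pos: [0.4428, -0.2899, 0.3316]
orientation: [0.499, 0.5, -0.499, 0.501]
wrist_force: [-0.7, -1.2, -0.8]
width: 0.0
```

```bash
python3 - <<'E'
from h import *
st=state();print(st["tool_pos"]); im,C=shot("wrist"); save(im,"w31.png")
E
```

```text
[ 0.44277484 -0.28988473  0.33163668]
```

View pics/w31.png

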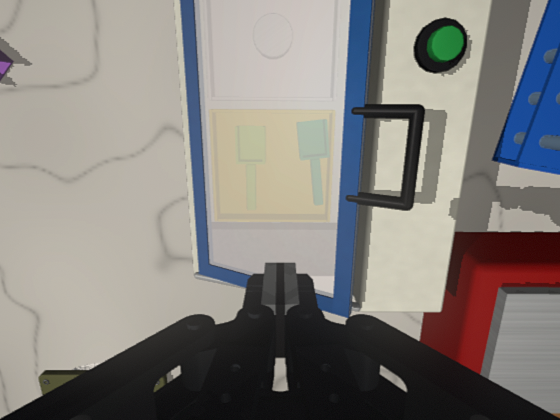

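```bash
python3 - <<'E'
from h import *
im,C=shot("wrist"); c=im[95:235,190:350]
c=cv2.resize(c,None,fx=4.5,fy=4.2,interpolation=cv2.INTER_CUBIC).astype(float)
c=np.clip((c-120)*2,0,255).astype(np.uint8); save(c,"w31c.png")
st=state(); print(st["tool_pos"])
print("tray corners rim",[w2px(C,[x,y,.045]).round(0).tolist() for x,y in ((.514,-.2055),(.514,-.3555),(.374,-.3555),(.374,-.2055))])
print("inner floor",[w2px(C,[x,y,.019]).round(0).tolist() for x,y in ((.51,-.2095),(.51,-.3515),(.378,-.3515),(.378,-.2095))])
E
```

```text
[ 0.44238475 -0.29104324  0.33126839]
tray corners rim [[208.0, 110.0], [335.0, 111.0], [330.0, 223.0], [214.0, 223.0]]
inner floor [[215.0, 114.0], [328.0, 114.0], [324.0, 214.0], [220.0, 214.0]]
```

View pics/w31c.png

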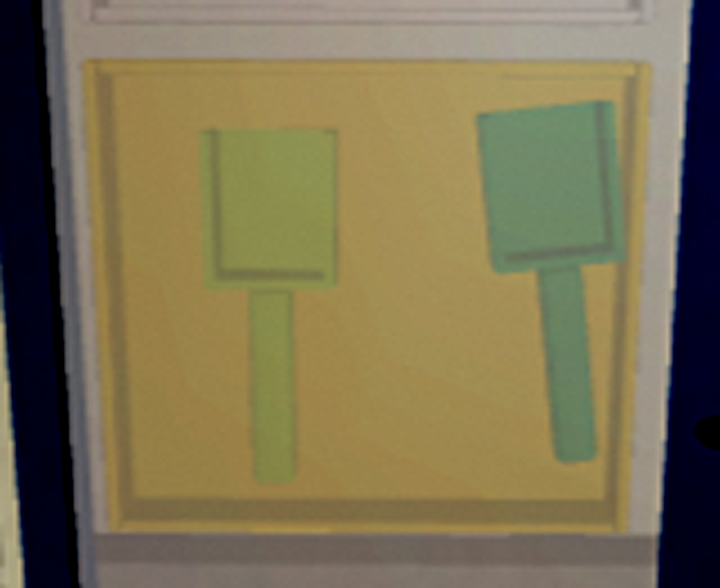

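```bash
python3 - <<'E'
from workcell import *
s=state();print(s["time_s"],s["wrist_force"]); print(hand_in())
E
```

```text
47.0 [-0.77882961  0.05292727  0.30847819]
the job is handed in; nothing more can be done
None
```

The job was done in the order asked and handed in at 47 s; no verdict was reported.

- **Door open:** I pulled the door down to its stop. The arm's position put it at 2.10 rad, with about 24 N against the stop.
- **Labware:** Three of the named parts were on the bench. The green and lime scoops went into the yellow tray and the one silver tin into the white tray. I left the purple scoop, the blue tin, the cup and the spoon alone.
- **Door shut:** I pushed the door back up to its stop. The reading was within 0.006 rad of zero, and the force rose to 26 N with no further movement. The blue door frame also lines up with the first pictures to about half a pixel.
- **Start button:** I pressed it to a hard stop after about 6 mm of travel, with force reaching 25 N. It sprang back on release, with the force fading to zero over the same 6 mm.

**Last checks:**
- Everything is inside the right tray, and the gripper is clear of everything.
- The green scoop had shifted about 3 cm and turned slightly while I was pressing the button. I took this to be the announced knock. It still lies flat inside the yellow tray, against its housing-side wall.
- Camera triangulation put the top of the button about 4 mm lower than where the finger met it. I went by the contact force.

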